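# Tumble a batch of rubber stoppers and empty the drum

### The job

Use the small hand-cranked drum to tumble all the rubber stoppers standing on the bench. Turn the handwheel anticlockwise, against its stop, so that the drum's open side faces straight up, and put every stopper in; rock the drum once by turning it about 70 degrees clockwise on the handwheel and back to the stop, without losing a stopper. Then push the metal catch tray fully in under the drum until it meets the rear bar, crank the drum on until its opening faces straight down and every stopper has dropped into the tray, and set the tray with the stoppers back with its basin wholly on the green mat, leaving the drum open side down and the beaker, timer and marker where they are.

Things in the scene. Friction and masses are not known exactly. Their poses are not given: they have to be found in the camera images.
- cradle: Blue cradle fixed to the bench, carrying the drum, axis level, 112 mm up. Origin on the bench below the drum's middle; x along the axis away from the robot, z up. End frames at x = -71 to -61 and 61 to 71 mm, with feet 14 mm high (y = -65 to 65), leave a lane 120 mm wide for the tray on the bare bench, open on the -y side. Grey gearbox 148 mm high at x = -140 to -72, y = -33 to 33 mm.
- tray_stop (a point): Middle of the front face of the blue rear bar (22 mm high, with a thin metal guard plate up to 74 mm) that closes the lane under the drum at cradle y = +63 mm, 11 mm above the bench: the tray's stop.
- drum (a joint): Drum angle, rad, 0 to 3.6. 0 = hard stop, open side straight up; growing values turn the opening to the cradle's -y side (robot's right) and down; 3.14 = straight down (no stop there). The handwheel drives it 1:1: clockwise from above makes it grow. Friction about 0.15 N m; stays where it is left. Stoppers stay inside up to about 1.5 rad.
- drum_mid (a point): Middle of the drum on its axis (turns with it). White drum, 110 mm across outside, 100 mm inside, 102 mm long inside between metal end discs of 114 mm; one side is open over 110 degrees and the full inner length (gap about 87 mm wide), edged by two orange strips.
- wheel_grip (a point): Point on the handwheel's vertical axis, 183 mm above the bench (cradle x = -106 mm), in its red upright bar grip: 62 mm long along this point's x, 14 mm thick along y, from 164 to 198 mm high, on a black wheel of radius 42 mm whose top is 165 mm high. This x axis is the cradle's x axis turned clockwise by the drum angle.
- tray: Loose aluminium catch tray, 0.22 kg: basin 102 mm (x) by 120 mm (y), walls 3 mm thick, 32 mm high (65 mm on the -y side), floor 3 mm. Origin under the basin's centre; handle on its -y side. It goes under the drum, axes parallel to the cradle's; fully in, its +y wall is at the rear bar, origin 3 mm from the cradle's. The drum's underside is 55 mm above the bench.
- tray_handle (a point): Middle of the gripping part of the tray's black upright handle bar, 145 mm from the tray's origin along its -y, 40 mm above its underside. The bar is 50 mm long (tray x), 14 mm thick (tray y), from 10 to 54 mm above the tray's underside; a tongue 30 mm wide joins it to the basin.
- mat: Green mat fixed to the bench, 190 x 190 mm, 2 mm thick, where the tray stands at the start with its handle to the mat's -y side; origin at the centre of the underside.
- bung_a: Loose rubber stopper, a slightly tapered solid in tan rubber, 29 mm across and 26 mm tall; origin at the centre of its wide end, z along its axis to the narrow end (up when it stands). May be absent. Just to the left of the stoppers a shallow steel tray is fixed, its wall 23 mm high at world y = 0.29, x = 0.42 to 0.62 m.
- bung_b: Loose rubber stopper, a slightly tapered solid in red rubber, 22 mm across and 22 mm tall; origin at the centre of its wide end, z along its axis to the narrow end (up when it stands). May be absent. Just to the left of the stoppers a shallow steel tray is fixed, its wall 23 mm high at world y = 0.29, x = 0.42 to 0.62 m.
- bung_c: Loose rubber stopper, a slightly tapered solid in tan rubber, 29 mm across and 26 mm tall; origin at the centre of its wide end, z along its axis to the narrow end (up when it stands). May be absent. Just to the left of the stoppers a shallow steel tray is fixed, its wall 23 mm high at world y = 0.29, x = 0.42 to 0.62 m.
- bung_d: Loose rubber stopper, a slightly tapered solid in red rubber, 22 mm across and 22 mm tall; origin at the centre of its wide end, z along its axis to the narrow end (up when it stands). May be absent. Just to the left of the stoppers a shallow steel tray is fixed, its wall 23 mm high at world y = 0.29, x = 0.42 to 0.62 m.
- beaker: Bystander: glass beaker, 55 mm across, 71 mm tall; origin under its centre.
- timer: Bystander: flat lab timer, 70 x 64 x 16 mm; origin under its centre.
- marker: Bystander: red and white marker pen lying down, 135 mm long, 17 mm thick; origin under its middle.
Not all that is in view belongs to the job. What is shaped like the bung_c but blue or yellow is not meant.

How it is judged:
By the outcome, as a careful person would: the job done as asked, in the order asked, and still so for the second after the job is handed in, with the robot touching nothing.
Of bung_a, bung_b, bung_c, bung_d only 2 to 4 are there at a start; the rules pass over those that are not, and their reading is None.
At some moment in a run one of bung_a, bung_b, bung_c, bung_d may be knocked a few centimetres aside while the robot is not near it.
Once in a run the grip may slacken for a moment while it holds something.
It also fails if it takes over 210 s, if anything falls off the work surface, if the arm or the gripper's body presses on something with over 40 N, if the wrist force passes 120 N, or if a joint passes its speed limit or range.

### The arm

A 6-joint arm with a two-finger parallel gripper is mounted at the origin on a cart in front of the work surface, level with it; the furniture and walls round the work are solid. World frame = base frame: x ahead of the robot, y to its left, z up, the work surface at z = 0. Lengths are in m, angles in degrees, forces in N, time in s.
With the tool pointing down it reaches from about 0.4 to 0.825 m from the base axis. Payload 7 kg.
Tool frame: the origin (TCP) lies on the centre line of the jaws, within the pads' length; the fingertips stand 19 mm ahead of it and the grasp point (between the pads) is the TCP; z points along the fingers, y is the line along which they close (so a half turn about z gives the same grasp; the last joint's range is limited). The gripper opens to 88 mm and grips with 3 to 60 N. Pads are 19 mm wide; open, the fingers measure 130 mm over their backs; the gripper's body (78 mm by 193 mm) begins 47 mm behind the grasp point.
Start: joints at [16.507, 20.546, 0.682, 0, -70.136, -16.507], TCP at [0.675, -0, 0.246] pointing down, gripper open.
Joint ranges: [-176.03, 176.03], [-82.01, 121.73], [-58.28, 71.71], [-173.87, 95.51], [-174.79, -0.11], [-173.66, 173.66]. Speed limits (degrees/s): [136.94, 136.94, 172.46, 180, 180, 180].

### API

Orientations are given as [roll, pitch, yaw] about the fixed x, y, z axes, in that order (R = Rz(yaw) Ry(pitch) Rx(roll)).
In Python, from plant import get_state, capture, close_job gives the robot as it stands.
- The arm moves only by the tool apply_moves, never from a script. Its argument "targets" is a list of rows, each a list of 7 numbers: the opening, from 0 (shut) to 1 (fully open), then the shift along the tool's x, y, z normalised to -1 to 1, where 1 is 1000 mm, then the turn, a rotation vector about the tool's x, y, z normalised to -1 to 1, where 1 is 90 degrees. In form: [[claw, tx, ty, tz, ax, ay, az], ...]. A call has 1 to 20 rows; each row shifts and turns the commanded pose from where the row before left it, along the tool's axes as they then stand; what a row does not reach is not made up. A row lasts 1/12 s, in which the tool goes at most 41.7 mm and 7.16 degrees, less where a joint would pass 70% of its speed; a pose out of reach is approached as far as the arm can. A call with a number of a shift or a turn outside -1 to 1 is refused whole. A call with a gripper value outside its range is refused whole. The fingers move at their own pace and stop on an object; "newtons" is the grip in N (left out, the last holds). Time passes only in rows, so rows that do not move let the fingers close. It gives the time, the measured TCP pose, the force, the opening and the grip force at its end, in the units of the state.
- get_state(): the state, without advancing time (a new reading comes with each control period).
- capture(name): name is "scene" or "side" or "wrist"; returns a dict with "frame" (384x512x3 uint8, red, green, blue), "range_z" (384x512 float32, m along the optical axis (not along the pixel's ray), 0 where there is no reading), "camera_matrix" (3x3 intrinsics, pixels), "T" (4x4, takes a point from camera to world coordinates). Camera axes: x right, y down, z forward; pixel columns grow to the right and rows downward; lengths in m; the calibration is good to about 2 mm. A picture is of the moment at which its call begins.
- close_job(): hands the job in; it is judged then, once.
The state is a dict: "time_s": time; "joints": joint angles; "qd": joint speeds; "joint_torque": joint torques, N m; "tcp_pos": TCP position; "eef_rot": TCP orientation; "contact_force": force on the tool from outside, world axes, zero at the start; "moment": the same for the moment, N m; "gripper_width": finger opening in m; "gripper_force": force on a finger pad.
Only numpy, scipy, OpenCV 4.12 (cv2) and the standard library are available. Lean on these libraries where they do the work, as an engineer would, in place of code of your own. Each camera call takes 0.05 s, during which the arm holds its last target. There are 200 camera calls.

## Working session

There is one attempt and no reset: what is moved stays moved. The work goes in short steps, Python scripts to look and compute and a tool call to move; the robot and the scene stay as the last step left them, time stands still between calls to the robot, and variables do not carry over. Pictures are saved under pics/ and viewed, at most 14 in all, crops included, and the job is handed in when it is done.

Besides the shell and the picture viewer there is one more tool, called after "Emit:" in YAML: its name, and indented under it one key for each argument. apply_moves: Moves the arm, as the interface text tells. Scaled input: -1 to 1 covers 1000 mm each way for a shift and 90 degrees each way for a turn. Its arguments: {"type":"object","properties":{"targets":{"type":"array","items":{"type":"array","items":{"type":"number"}}},"newtons":{"type":"number"}},"required":["targets"]}

```bash
mkdir -p pics; ls; python3 - <<'E'
from plant import get_state,capture
import cv2,numpy as np
print(get_state())
for n in ["scene","side"]:
    c=capture(n); np.savez(n+"0.npz",**c); print(n,c["camera_matrix"].tolist(),c["T"].round(3).tolist())
    cv2.imwrite(f"pics/{n}0.png",cv2.resize(c["frame"][:,:,::-1],(800,600)))
E
```

```text
pics
{'time_s': 0.0, 'joints': array([ 1.65074906e+01,  2.05832822e+01,  6.14219405e-01, -2.94389897e-02,
       -7.01616392e+01, -1.65088509e+01]), 'qd': array([ 0.00512408,  0.00512089,  0.04498195, -0.01178582, -0.04202211,
       -0.01891806]), 'joint_torque': array([ 8.19152570e-03, -5.79960787e+01,  2.98121381e+01,  7.15551451e+00,
        3.59970778e-01, -3.04742163e-03]), 'tcp_pos': array([ 6.74184838e-01, -6.58090530e-05,  2.44537218e-01]), 'eef_rot': array([ 1.79866821e+02, -1.06129778e-02, -9.00113702e+01]), 'contact_force': array([-0.88567299, -0.56145579, -0.22629199]), 'moment': array([-0.00445866, -0.01183074, -0.04626402]), 'gripper_force': 0.0, 'gripper_width': 0.08776718245200078}
scene [[427.33614822774086, 0.0, 258.8917480737155], [0.0, 427.33614822774086, 191.86823755472537], [0.0, 0.0, 1.0]] [[-0.803, -0.391, 0.451, -0.096], [-0.596, 0.528, -0.604, 0.805], [-0.002, -0.754, -0.657, 1.045], [0.0, 0.0, 0.0, 1.0]]
side [[384.8917748373702, 0.0, 254.23155282282394], [0.0, 384.8917748373702, 193.57034588540031], [0.0, 0.0, 1.0]] [[-1.0, -0.014, -0.016, 0.553], [0.006, 0.531, -0.848, 0.784], [0.021, -0.848, -0.53, 0.676], [0.0, 0.0, 0.0, 1.0]]
```

View pics/scene0.png

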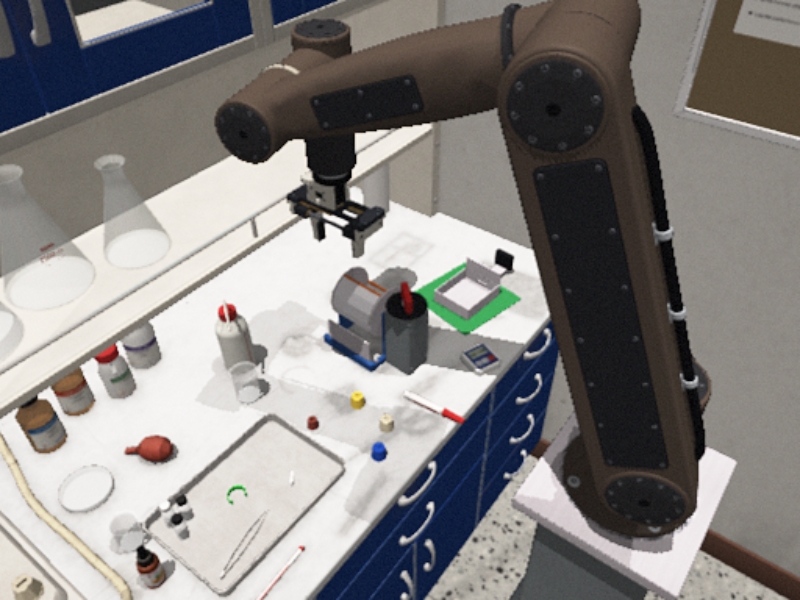

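View pics/side0.png

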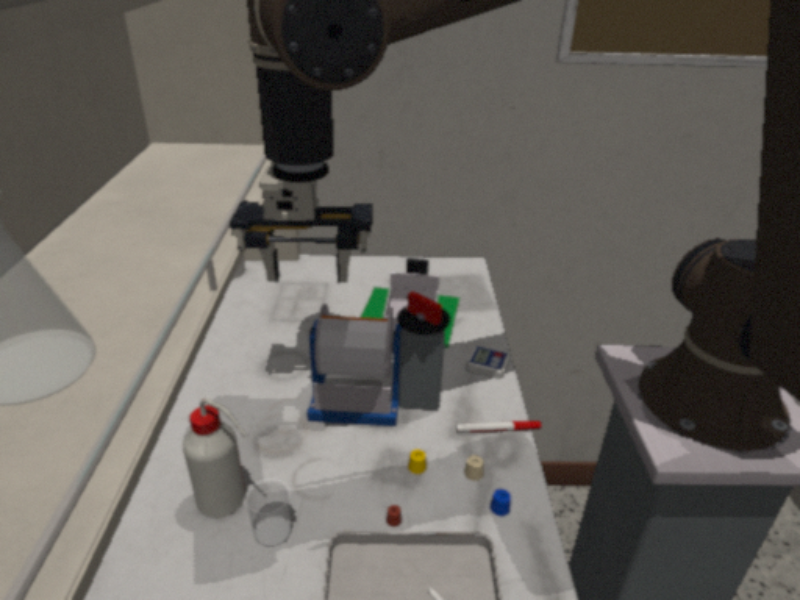

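The only stoppers in view are one tan (scene 387,423; side 475,467) and one red (scene 313,423; side 394,515). Things that could be mistaken for them are the yellow one (358,400), the blue one (379,452), the red dropper bulb (155,449) and the red bottle caps. I'll measure next.

```bash
cat > h.py <<'E'
import numpy as np,cv2
from plant import get_state,capture
def cloud(c):
    z=c["range_z"];K=c["camera_matrix"];v,u=np.indices(z.shape)
    p=np.stack([(u-K[0,2])/K[0,0]*z,(v-K[1,2])/K[1,1]*z,z],-1)@c["T"][:3,:3].T+c["T"][:3,3]
    p[z<=0]=np.nan; return p
def mask(c,lo,hi):
    return cv2.inRange(cv2.cvtColor(c["frame"],cv2.COLOR_RGB2HSV),np.array(lo),np.array(hi))
def ray(c,u,v,h):
    d=c["T"][:3,:3]@np.linalg.inv(c["camera_matrix"])@[u,v,1];o=c["T"][:3,3]
    return o+d*(h-o[2])/d[2]
def blobs(c,m,P,amin=12):
    n,l,s,ce=cv2.connectedComponentsWithStats(m)
    for i in range(1,n):
        if s[i,4]>=amin:
            q=P[l==i]; q=q[~np.isnan(q[:,0])]
            if len(q): yield ce[i].round(1),s[i,4],q
COL=dict(red=((0,120,50),(8,255,255)),red2=((172,120,50),(180,255,255)),tan=((12,40,100),(24,140,255)),yellow=((22,150,100),(32,255,255)),green=((50,100,50),(75,255,255)),blue=((100,120,40),(125,255,255)),orange=((5,120,80),(16,255,255)))
def report(c,names):
    P=cloud(c)
    for k in names:
        for ce,a,q in blobs(c,mask(c,*COL[k]),P):
            if 0.2<np.median(q[:,0])<1 and abs(np.median(q[:,1]))<.5 and -.02<np.median(q[:,2])<.3:
                print(k,ce,a,'med',np.median(q,0).round(3),'lo',np.percentile(q,3,0).round(3),'hi',np.percentile(q,97,0).round(3))
E
python3 - <<'E'
from h import *
for n in ["scene","side"]:
    c=dict(np.load(n+"0.npz")); print(n); report(c,COL)
E
```

```text
scene
red [260.  190.2] 91 med [0.488 0.017 0.198] lo [ 0.474 -0.016  0.168] hi [0.516 0.028 0.203]
red [147.9 199.2] 39 med [0.764 0.223 0.162] lo [0.759 0.214 0.145] hi [0.781 0.232 0.167]
red [141.6 200.2] 28 med [0.777 0.24  0.163] lo [0.762 0.227 0.146] hi [0.79  0.246 0.172]
red [ 68.4 226.5] 87 med [0.906 0.422 0.121] lo [0.899 0.404 0.107] hi [0.916 0.441 0.127]
red [289.2 266. ] 56 med [0.331 0.079 0.015] lo [0.309 0.073 0.007] hi [0.349 0.085 0.02 ]
red [199.8 270.6] 36 med [0.535 0.256 0.017] lo [0.531 0.249 0.005] hi [0.544 0.263 0.026]
red [ 97.8 286.9] 301 med [0.717 0.484 0.037] lo [0.7   0.459 0.013] hi [0.768 0.505 0.049]
tan [247.1 270.9] 68 med [0.419 0.173 0.022] lo [0.412 0.162 0.004] hi [0.431 0.183 0.03 ]
yellow [228.3 255.9] 67 med [0.502 0.164 0.022] lo [0.495 0.151 0.005] hi [0.512 0.172 0.031]
green [298.  194.9] 719 med [ 0.46  -0.215  0.004] lo [ 0.414 -0.324 -0.001] hi [ 0.603 -0.147  0.01 ]
green [150.5 312.4] 22 med [0.554 0.441 0.009] lo [0.538 0.434 0.004] hi [0.559 0.455 0.015]
blue [229.5 224.9] 219 med [0.568 0.069 0.019] lo [0.536 0.027 0.005] hi
[... 1326 characters left out ...]
9 -0.001] hi [ 0.602 -0.241  0.004]
green [286.7 201. ] 187 med [ 0.43  -0.269  0.002] lo [ 0.409 -0.32  -0.001] hi [0.466 0.028 0.164]
blue [253.3 234.8] 171 med [0.539 0.029 0.083] lo [ 0.535 -0.01   0.013] hi [0.544 0.04  0.132]
blue [201.1 229.6] 89 med [0.671 0.019 0.084] lo [ 0.664 -0.018  0.021] hi [0.674 0.023 0.132]
blue [224.9 266.7] 381 med [0.608 0.071 0.015] lo [0.544 0.064 0.004] hi [0.675 0.077 0.023]
blue [320.1 321.3] 159 med [0.397 0.241 0.021] lo [0.387 0.224 0.004] hi [0.407 0.246 0.027]
orange [211.8 202.8] 13 med [0.64  0.012 0.165] lo [0.628 0.008 0.163] hi [0.651 0.014 0.166]
orange [251.8 327.1] 22 med [0.541 0.257 0.021] lo [0.536 0.248 0.018] hi [0.548 0.263 0.023]
```

Emit:
apply_moves:
  targets:
    - [0.45, -0.002, 0.035, 0, 0, 0, 0]
    - [0.45, -0.002, 0.035, 0, 0, 0, 0]
    - [0.45, -0.002, 0.035, 0, 0, 0, 0]
    - [0.45, -0.002, 0.035, 0, 0, 0, 0]
    - [0.45, -0.002, 0.035, 0, 0, 0, 0]
    - [0.45, 0, 0, 0, 0, 0, -0.076]
    - [0.45, 0, 0, 0, 0, 0, -0.076]
    - [0.45, 0, 0, 0, 0, 0, -0.076]
    - [0.45, 0, 0, 0, 0, 0, -0.076]
    - [0.45, 0, 0, 0, 0, 0, -0.076]
    - [0.45, 0, 0, 0, 0, 0, -0.076]
    - [0.45, 0, 0, 0, 0, 0, 0]
    - [0.45, 0, 0, 0, 0, 0, 0]
    - [0.45, 0, 0, 0, 0, 0, 0]
  newtons: 30

```text
time_s: 1.27
tcp_pos: [0.4999, 0.01, 0.2454]
eef_rot: [180.0, 0.0, -49.2]
contact_force: [1.6, -0.7, 0.2]
gripper_width: 0.0397
gripper_force: 0.0
```

```bash
python3 - <<'E'
from h import *
c={n:capture(n) for n in ["wrist","side","scene"]}
print(get_state()["tcp_pos"],get_state()["eef_rot"],c["wrist"]["T"].round(3).tolist())
for n in c: print(n); report(c[n],["red","red2","tan","orange","green","blue"])
cv2.imwrite("pics/w1.png",cv2.resize(c["wrist"]["frame"][:,:,::-1],(640,480)))
E
```

```text
[0.49992547 0.0099617  0.24549394] [ 1.79992028e+02  4.76737017e-03 -4.90760692e+01] [[-0.757, -0.624, -0.194, 0.553], [-0.653, 0.723, 0.225, -0.052], [-0.0, 0.297, -0.955, 0.384], [0.0, 0.0, 0.0, 1.0]]
wrist
red [261.3 212.7] 1316 med [ 0.503 -0.001  0.197] lo [ 0.479 -0.021  0.175] hi [0.523 0.021 0.198]
red [389.9 182.2] 86 med [ 0.352 -0.101  0.016] lo [ 0.345 -0.107  0.014] hi [ 0.357 -0.095  0.017]
red2 [257.8 198.9] 14 med [ 0.512 -0.008  0.198] lo [ 0.51  -0.01   0.197] hi [ 0.514 -0.005  0.199]
red2 [266.9 248. ] 14 med [0.481 0.017 0.197] lo [0.48  0.014 0.197] hi [0.483 0.019 0.198]
orange [216.1  66.5] 905 med [ 0.604 -0.057  0.109] lo [ 0.553 -0.062  0.107] hi [ 0.649 -0.052  0.111]
orange [146.4 122.7] 1238 med [0.61  0.009 0.165] lo [0.558 0.005 0.162] hi [0.654 0.015 0.167]
green [388.3  49.7] 7190 med [ 0.449 -0.187  0.002] lo [ 0.411 -0.317  0.   ] hi [ 0.581 -0.15   0.003]
blue [193.2  33. ] 64 med [ 0.665 -0.07   0.013] lo [ 0.66  -0.073  0.005] hi [ 0.671 -0.067  0.014]
blue [237.5 151.5] 904 med [ 0.54  -0.017  0.128] lo [ 0.532 -0.06   0.012] hi [0.546 0.068 0.
[... 2525 characters left out ...]
 hi [0.656 0.018 0.171]
orange [240.7 182.6] 22 med [ 0.627 -0.056  0.11 ] lo [ 0.552 -0.061  0.106] hi [0.649 0.001 0.171]
green [298.1 194.9] 712 med [ 0.459 -0.214  0.004] lo [ 0.413 -0.325 -0.   ] hi [ 0.603 -0.148  0.01 ]
green [150.5 312.4] 22 med [0.555 0.44  0.008] lo [0.539 0.434 0.005] hi [0.559 0.455 0.016]
blue [229.3 224.9] 221 med [0.57  0.068 0.02 ] lo [0.536 0.027 0.006] hi [0.67  0.076 0.108]
blue [220.6 205.8] 41 med [0.667 0.006 0.022] lo [ 0.664 -0.012  0.006] hi [0.672 0.018 0.049]
blue [307.2 228.5] 16 med [ 0.369 -0.087  0.019] lo [ 0.359 -0.105  0.014] hi [ 0.378 -0.068  0.023]
blue [242.  288.8] 87 med [0.39  0.235 0.023] lo [0.383 0.222 0.004] hi [0.402 0.245 0.031]
```

View pics/w1.png

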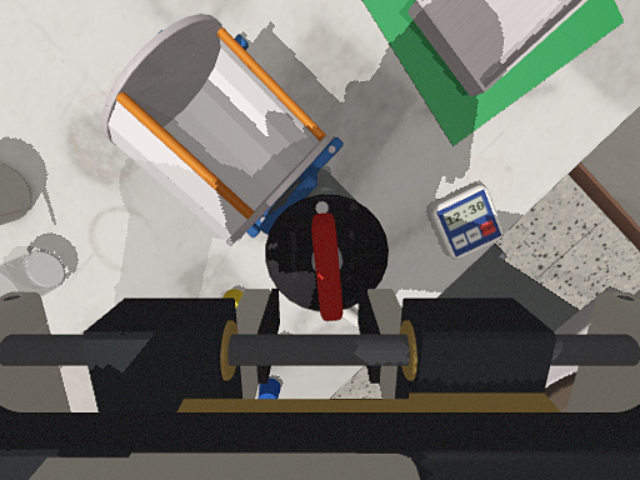

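```bash
python3 - <<'E'
from h import *
c=capture("wrist");P=cloud(c)
def rect(p):
    (cx,cy),(w,h),a=cv2.minAreaRect((p[:,:2]*1000).astype(np.float32)); return np.round([cx,cy,w,h,a],1)
m=(mask(c,*COL["red"])|mask(c,*COL["red2"]))>0
q=P[m]; q=q[(q[:,2]>.192)&(q[:,2]<.203)]; print("grip",rect(q),q.mean(0))
def line(q): 
    vx,vy,x,y=cv2.fitLine((q[:,:2]*1000).astype(np.float32),cv2.DIST_HUBER,0,.01,.01).ravel(); print("line",np.degrees(np.arctan2(vy,vx)),x,y,q[:,2].mean())
for ce,a,q in blobs(c,mask(c,*COL["orange"]),P,300): line(q)
bl=(mask(c,*COL["blue"])>0)
q=P[bl]; q=q[(q[:,0]>.5)]
print("frames",[ (rect(q[(q[:,2]>.12)&(q[:,0]<.56)]))])
# tray/mat from mat colour
g=P[(mask(c,*COL["green"])>0)]; print("mat",rect(g[abs(g[:,2])<.01]))
b=np.isfinite(P[:,:,0])&(abs(P[:,:,2]-.165)<.004)&(P[:,:,0]<.56); print("wheel",rect(P[b]))
E
```

```text
grip [499.6   2.   13.9  60.2  46.3] [0.50089646 0.00067658 0.19675524]
line -3.656822 603.3227 -57.296204 0.10765471590115962
line -3.9112692 608.38336 9.146293 0.16480104021660422
frames [array([538.1,  -1.4,  40.9,  45.5,  34.5])]
mat [ 501.6 -248.3  189.9  166.8   78.2]
wheel [507.3   0.6  83.1  98.5  78.1]
```

Emit:
apply_moves:
  targets:
    - [0.45, 0, 0, 0, 0, 0, -0.06]
    - [0.45, 0.0055, 0.006, 0, 0, 0, 0]
    - [0.45, 0, 0, 0.018, 0, 0, 0]
    - [0.45, 0, 0, 0.018, 0, 0, 0]
    - [0.45, 0, 0, 0.016, 0, 0, 0]
    - [0.45, 0, 0, 0.006, 0, 0, 0]
    - [0.45, 0, 0, 0, 0, 0, 0]
    - [0, 0, 0, 0, 0, 0, 0]
    - [0, 0, 0, 0, 0, 0, 0]
    - [0, 0, 0, 0, 0, 0, 0]
    - [0, 0, 0, 0, 0, 0, 0]
    - [0, 0, 0, 0, 0, 0, 0]
    - [0, 0, 0, 0, 0, 0, 0]
  newtons: 30

```text
time_s: 2.55
tcp_pos: [0.5001, 0.0019, 0.1882]
eef_rot: [-180.0, -0.0, -43.6]
contact_force: [0.9, 0.6, 4.3]
gripper_width: 0.0139
gripper_force: 30.0
```

Emit:
apply_moves:
  targets:
    - [0, 0, 0, 0, 0, 0, -0.05]
    - [0, 0, 0, 0, 0, 0, -0.05]
    - [0, 0, 0, 0, 0, 0, -0.05]
    - [0, 0, 0, 0, 0, 0, -0.05]
    - [0, 0, 0, 0, 0, 0, -0.05]
    - [0, 0, 0, 0, 0, 0, -0.05]
    - [0, 0, 0, 0, 0, 0, -0.05]
    - [0, 0, 0, 0, 0, 0, -0.05]
    - [0, 0, 0, 0, 0, 0, -0.03]
    - [0, 0, 0, 0, 0, 0, -0.02]
    - [0, 0, 0, 0, 0, 0, 0]
    - [0, 0, 0, 0, 0, 0, 0]

```text
time_s: 3.55
tcp_pos: [0.5006, 0.0029, 0.1882]
eef_rot: [-179.9, -0.1, -3.1]
contact_force: [0.2, 5.0, 4.1]
gripper_width: 0.0137
gripper_force: 30.1
```

```bash
python3 -c "
from h import *
s=get_state();print(s['eef_rot'],s['moment'],s['contact_force'],s['tcp_pos'])"
```

```text
[-1.79883144e+02 -1.10885062e-01 -3.08317394e+00] [ 1.71392727 -0.0598546  -0.4653231 ] [0.21992472 4.97530331 4.13032387] [0.50057235 0.00291046 0.1882208 ]
```

Emit:
apply_moves:
  targets:
    - [0, 0, 0, 0, 0, 0, -0.02]
    - [0, 0, 0, 0, 0, 0, -0.02]
    - [0, 0, 0, 0, 0, 0, 0]

```text
time_s: 3.8
tcp_pos: [0.5008, 0.0029, 0.1882]
eef_rot: [-179.9, -0.1, 0.6]
contact_force: [2.1, 4.1, 2.1]
gripper_width: 0.0149
gripper_force: 31.7
```

```bash
python3 -c "
from h import *
s=get_state();print(s['eef_rot'],s['moment'],s['contact_force'],s['tcp_pos'])"
```

```text
[-1.79886689e+02 -1.45760760e-01  5.73651356e-01] [ 1.70734848 -0.53022805 -0.79811114] [2.13189394 4.09115254 2.06160011] [0.50083838 0.0028831  0.18822296]
```

Emit:
apply_moves:
  targets:
    - [0.4, 0, 0, 0, 0, 0, 0]
    - [0.4, 0, 0, 0, 0, 0, 0]
    - [0.4, 0, 0, 0, 0, 0, 0]
    - [0.4, 0, 0, -0.03, 0, 0, 0]
    - [0.4, 0, 0, -0.04, 0, 0, 0]
    - [0.4, 0, 0, -0.03, 0, 0, 0]
    - [0.4, 0, -0.04, 0, 0, 0, 0]
    - [0.4, 0, -0.04, 0, 0, 0, 0]
    - [0.4, 0, -0.04, 0, 0, 0, 0]
    - [0.4, 0, -0.04, 0, 0, 0, 0]
    - [0.4, 0, -0.03, 0, 0, 0, 0]
    - [0.4, 0, 0, 0, 0, 0, 0]
    - [0.4, 0, 0, 0, 0, 0, 0]

```text
time_s: 4.88
tcp_pos: [0.4976, 0.1931, 0.2869]
eef_rot: [179.9, 0.1, 0.7]
contact_force: [0.9, -0.7, -0.2]
gripper_width: 0.0351
gripper_force: 0.0
```

```bash
python3 - <<'E'
from h import *
c=capture("wrist"); print(get_state()["tcp_pos"],get_state()["eef_rot"])
report(c,["red","red2","tan","yellow","blue","orange"])
s=capture("side");z=capture("scene");report(z,["orange"])
print(ray(s,176,337,0),ray(z,160,254,0),ray(s,160,311,.071),ray(z,154,233,.071))
w=cv2.resize(c["frame"][:,:,::-1],(400,300)); r=cv2.resize(s["frame"][150:384,100:412,::-1],(400,300))
cv2.imwrite("pics/w2.png",np.hstack([w,r]))
E
```

```text
[0.49764786 0.19199111 0.28706631] [1.79941568e+02 5.93406848e-02 6.13356188e-01]
red [36.2  2.9] 189 med [0.701 0.464 0.026] lo [0.698 0.454 0.015] hi [0.706 0.479 0.034]
red [214.4 135. ] 160 med [0.543 0.25  0.021] lo [0.535 0.243 0.006] hi [0.551 0.259 0.023]
red [460.9 201.7] 2139 med [0.502 0.008 0.192] lo [ 0.472 -0.002  0.168] hi [0.529 0.011 0.198]
red [ 94.7 232.1] 17 med [0.384 0.454 0.007] lo [0.381 0.451 0.003] hi [0.386 0.456 0.008]
red [430.5 255.6] 50 med [ 0.351 -0.101  0.016] lo [ 0.345 -0.107  0.015] hi [ 0.358 -0.095  0.017]
red2 [469. 184.] 12 med [0.52  0.008 0.194] lo [0.517 0.007 0.193] hi [0.522 0.008 0.196]
red2 [464.4 187.5] 13 med [0.516 0.009 0.19 ] lo [0.514 0.007 0.186] hi [0.517 0.009 0.195]
tan [269.2 210.7] 266 med [0.43  0.169 0.024] lo [0.416 0.157 0.003] hi [0.439 0.18  0.026]
yellow [277.7 159.1] 285 med [0.511 0.158 0.025] lo [0.498 0.147 0.005] hi [0.52  0.17  0.027]
blue [458.4   4.6] 249 med [0.673 0.011 0.131] lo [ 0.67  -0.027  0.113] hi [0.676 0.019 0.133]
blue [347.4  84.3] 1004 med [0.614 0.067 0.021] lo [0.541 0.056 0.008] hi [0.677 0.0
[... 417 characters left out ...]
med [0.702 0.465 0.028] lo [0.699 0.455 0.016] hi [0.705 0.481 0.034]
orange [418.6  74.2] 916 med [0.613 0.04  0.144] lo [0.56  0.035 0.141] hi [0.656 0.045 0.146]
orange [500.5 107.3] 601 med [ 0.583 -0.045  0.144] lo [ 0.552 -0.048  0.14 ] hi [ 0.616 -0.042  0.146]
orange [213.3 135.9] 107 med [0.542 0.252 0.021] lo [0.535 0.245 0.017] hi [0.549 0.259 0.023]
orange [246.3 180.3] 23 med [ 0.588 -0.044  0.146] lo [ 0.554 -0.049  0.14 ] hi [ 0.613 -0.024  0.166]
orange [232.4 196.1] 15 med [0.577 0.045 0.146] lo [0.559 0.041 0.143] hi [0.591 0.048 0.15 ]
[0.69789723 0.26632968 0.        ] [0.69444599 0.27377505 0.        ] [0.72428617 0.26033559 0.071     ] [0.71891247 0.26118101 0.071     ]
```

View pics/w2.png

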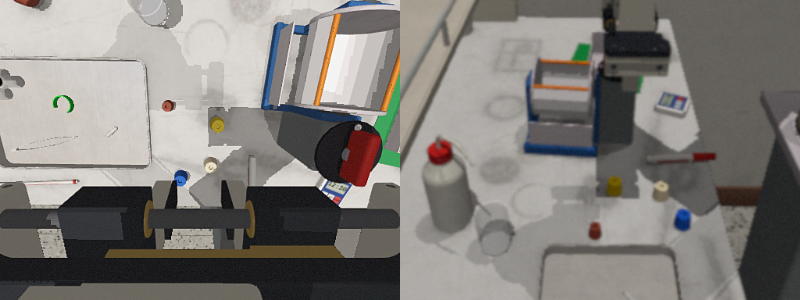

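Two stoppers are present, one tan and one red. The strips sit symmetrically (y +0.040 and -0.045, z 0.144), so the drum is open side up. I'll take the tan one first, at about (0.429, 0.170).

Emit:
apply_moves:
  targets:
    - [0.48, -0.034, 0.011, 0.03, 0, 0, 0]
    - [0.48, -0.035, 0.011, 0.02, 0, 0, 0]
    - [0.48, 0, 0, 0.04, 0, 0, 0]
    - [0.48, 0, 0, 0.04, 0, 0, 0]
    - [0.48, 0, 0, 0.04, 0, 0, 0]
    - [0.48, 0, 0, 0.04, 0, 0, 0]
    - [0.48, 0, 0, 0.03, 0, 0, 0]
    - [0.48, 0, 0, 0.023, 0, 0, 0]
    - [0.48, 0, 0, 0, 0, 0, 0]
    - [0.48, 0, 0, 0, 0, 0, 0]
    - [0, 0, 0, 0, 0, 0, 0]
    - [0, 0, 0, 0, 0, 0, 0]
    - [0, 0, 0, 0, 0, 0, 0]
    - [0, 0, 0, 0, 0, 0, 0]
    - [0, 0, 0, 0, 0, 0, 0]
  newtons: 20

```text
time_s: 6.28
tcp_pos: [0.4339, 0.1712, 0.0293]
eef_rot: [-179.9, -0.1, 0.6]
contact_force: [0.7, -0.3, 9.2]
gripper_width: 0.0241
gripper_force: 20.3
```

Emit:
apply_moves:
  targets:
    - [0, 0, 0, -0.02, 0, 0, 0]
    - [0, 0, 0, -0.03, 0, 0, 0]
    - [0, 0, 0, 0, 0, 0, 0]
    - [0, 0, 0, 0, 0, 0, 0]
  newtons: 30

```text
time_s: 6.62
tcp_pos: [0.4339, 0.1715, 0.0798]
eef_rot: [-179.8, -0.2, 0.6]
contact_force: [0.7, 0.5, -2.2]
gripper_width: 0.0239
gripper_force: 29.8
```

```bash
python3 - <<'E'
from h import *
c=capture("wrist"); s=get_state();print(s["tcp_pos"],s["joints"],s["contact_force"],s["gripper_width"])
z=capture("side")
report(z,["tan","red"])
w=cv2.resize(c["frame"][:,:,::-1],(400,300)); r=cv2.resize(z["frame"][150:384,100:412,::-1],(400,300))
cv2.imwrite("pics/w3.png",np.hstack([w,r]))
E
```

```text
[0.43319293 0.1708393  0.07869061] [ 4.58377019e+01  1.15143459e+01 -3.76072918e+01 -1.54807591e-02
 -4.07341393e+01  4.47125891e+01] [ 1.08698932  0.18608794 -0.00852046] 0.024030966297860737
tan [267.  295.5] 58 med [0.505 0.16  0.   ] lo [ 0.492  0.121 -0.002] hi [0.521 0.173 0.026]
red [271.5 195.9] 282 med [0.497 0.01  0.186] lo [0.471 0.001 0.167] hi [0.525 0.015 0.198]
red [130.8 268.4] 222 med [0.776 0.234 0.16 ] lo [0.762 0.215 0.146] hi [0.792 0.244 0.163]
red [338.8 271.4] 60 med [0.325 0.081 0.012] lo [0.31  0.073 0.006] hi [0.358 0.122 0.051]
red [251.7 329.7] 82 med [0.541 0.261 0.018] lo [0.535 0.249 0.005] hi [0.549 0.264 0.023]
```

View pics/w3.png

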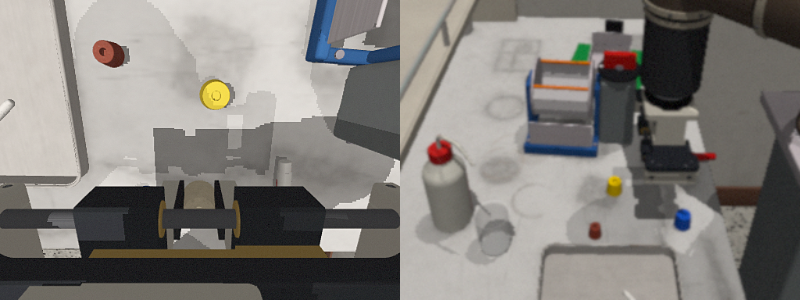

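Emit:
apply_moves:
  targets:
    - [0, 0, 0, -0.04, 0, 0, 0]
    - [0, 0, 0, -0.04, 0, 0, 0]
    - [0, 0, 0, -0.04, 0, 0, 0]
    - [0, 0, 0, -0.04, 0, 0, 0]
    - [0, 0.0276, 0.0296, 0, 0, 0, 0]
    - [0, 0.0276, 0.0296, 0, 0, 0, 0]
    - [0, 0.0276, 0.0296, 0, 0, 0, 0]
    - [0, 0.0276, 0.0296, 0, 0, 0, 0]
    - [0, 0.0276, 0.0296, 0, 0, 0, 0]
    - [0, 0.0276, 0.0296, 0, 0, 0, 0]
    - [0, 0, 0, 0, 0, 0, 0.049]
    - [0, 0, 0, 0, 0, 0, 0]
    - [0, 0, 0, 0, 0, 0, 0]
    - [0, 0, 0, 0, 0, 0, 0]

```text
time_s: 7.88
tcp_pos: [0.5995, -0.0052, 0.2371]
eef_rot: [180.0, 0.1, -3.7]
contact_force: [1.8, -0.5, -0.1]
gripper_width: 0.0238
gripper_force: 29.8
```

```bash
python3 - <<'E'
from h import *
c=capture("wrist"); s=get_state();print(s["tcp_pos"],s["eef_rot"],s["gripper_width"])
report(c,["orange","blue","tan"]); report(capture("side"),["orange","tan"])
E
```

```text
[ 0.59959059 -0.00487948  0.23754643] [ 1.79995191e+02  3.57015907e-02 -3.71375813e+00] 0.023410894697449603
orange [303.1 186.5] 721 med [ 0.615 -0.048  0.144] lo [ 0.574 -0.053  0.142] hi [ 0.65  -0.044  0.145]
orange [202.6 188.5] 741 med [0.619 0.038 0.144] lo [0.576 0.034 0.142] hi [0.656 0.043 0.146]
orange [ 71.9 226.7] 95 med [0.542 0.251 0.021] lo [0.535 0.244 0.02 ] hi [0.55  0.259 0.022]
blue [247.3 120.3] 1120 med [ 0.671 -0.002  0.13 ] lo [ 0.663 -0.068  0.012] hi [0.678 0.06  0.132]
tan [254.5 250.1] 1281 med [ 0.6   -0.006  0.228] lo [ 0.593 -0.016  0.209] hi [0.604 0.006 0.234]
orange [232.8 198.7] 42 med [ 0.594 -0.043  0.142] lo [ 0.559 -0.047  0.138] hi [ 0.63  -0.04   0.145]
orange [225.3 217.8] 100 med [0.605 0.043 0.144] lo [0.56  0.038 0.14 ] hi [0.655 0.048 0.146]
orange [252.1 327.1] 28 med [0.541 0.257 0.02 ] lo [0.535 0.25  0.017] hi [0.548 0.263 0.023]
tan [266.5 295.4] 59 med [0.507 0.161 0.   ] lo [ 0.492  0.123 -0.002] hi [0.522 0.173 0.026]
```

Emit:
apply_moves:
  targets:
    - [0, 0, 0, 0.04, 0, 0, 0]
    - [0, 0, 0, 0.04, 0, 0, 0]
    - [0, 0, 0, 0.03, 0, 0, 0]
    - [0, 0, 0, 0.005, 0, 0, 0]
    - [0, 0, 0, 0, 0, 0, 0]
    - [0.37, 0, 0, 0, 0, 0, 0]
    - [0.37, 0, 0, 0, 0, 0, 0]
    - [0.37, 0, 0, 0, 0, 0, 0]
    - [0.37, 0, 0, 0, 0, 0, 0]
    - [0.37, 0, 0, -0.03, 0, 0, 0]
    - [0.37, 0, 0, -0.04, 0, 0, 0]
    - [0.37, 0, 0, -0.04, 0, 0, 0]
    - [0.37, 0, 0, -0.02, 0, 0, 0]
    - [0.37, 0, 0, 0, 0, 0, 0]
    - [0.37, 0, 0, 0, 0, 0, 0]

```text
time_s: 9.23
tcp_pos: [0.601, -0.0054, 0.2555]
eef_rot: [-179.9, -0.3, -3.9]
contact_force: [1.7, 0.3, -1.5]
gripper_width: 0.0324
gripper_force: 0.0
```

```bash
python3 - <<'E'
from h import *
c=capture("wrist"); s=get_state();print(s["tcp_pos"],s["eef_rot"],s["gripper_width"])
report(c,["orange","red","tan"]);report(capture("scene"),["red","tan"]); report(capture("side"),["red"])
E
```

```text
[ 0.60016334 -0.00554082  0.25374951] [-1.79939678e+02 -9.12530092e-02 -3.88304879e+00] 0.032393582723531315
orange [206.3 185.5] 641 med [0.618 0.038 0.144] lo [0.575 0.034 0.142] hi [0.656 0.043 0.146]
orange [299.5 185.4] 649 med [ 0.613 -0.048  0.144] lo [ 0.57  -0.053  0.142] hi [ 0.65  -0.044  0.146]
orange [ 80.6 223.8] 89 med [0.543 0.252 0.021] lo [0.534 0.244 0.019] hi [0.55  0.258 0.022]
red [ 85.2 221. ] 241 med [0.544 0.247 0.017] lo [0.535 0.242 0.001] hi [0.552 0.258 0.022]
red [252.6 305.8] 366 med [0.524 0.001 0.196] lo [ 0.512 -0.005  0.187] hi [0.53  0.008 0.198]
tan [252.7 186.7] 457 med [ 0.599 -0.003  0.088] lo [ 0.586 -0.015  0.068] hi [0.608 0.008 0.09 ]
tan [206.9 228.6] 15 med [0.58  0.044 0.143] lo [0.572 0.019 0.139] hi [0.614 0.046 0.241]
red [260.3 190.1] 151 med [0.491 0.009 0.191] lo [ 0.469 -0.001  0.168] hi [0.523 0.013 0.202]
red [147.8 198.9] 34 med [0.766 0.221 0.162] lo [0.761 0.214 0.144] hi [0.783 0.231 0.166]
red [141.6 200.4] 28 med [0.777 0.239 0.162] lo [0.769 0.227 0.146] hi [0.79  0.244 0.166]
red [ 68.7 226.4] 86 med [0.906 0.423 0.121] 
[... 171 characters left out ...]
257 0.016] lo [0.532 0.249 0.004] hi [0.545 0.263 0.026]
red [ 97.8 286.9] 300 med [0.717 0.484 0.037] lo [0.7   0.46  0.012] hi [0.768 0.505 0.049]
tan [ 43.7 243.4] 169 med [0.932 0.5   0.095] lo [0.774 0.473 0.079] hi [0.944 0.525 0.255]
tan [226.  258.4] 14 med [0.513 0.169 0.004] lo [ 0.495  0.162 -0.   ] hi [0.518 0.171 0.025]
red [271.4 196.1] 231 med [0.497 0.011 0.186] lo [0.472 0.002 0.168] hi [0.525 0.014 0.198]
red [130.8 268.4] 211 med [0.776 0.234 0.16 ] lo [0.762 0.215 0.145] hi [0.791 0.244 0.163]
red [337.1 271.7] 72 med [0.33  0.081 0.012] lo [0.311 0.072 0.006] hi [0.351 0.086 0.016]
red [251.8 329.7] 83 med [0.541 0.261 0.019] lo [0.535 0.25  0.005] hi [0.549 0.264 0.023]
```

Emit:
apply_moves:
  targets:
    - [0.45, -0.0108, -0.036, 0, 0, 0, 0]
    - [0.45, -0.0108, -0.036, 0, 0, 0, 0]
    - [0.45, -0.0108, -0.036, 0, 0, 0, 0]
    - [0.45, -0.0108, -0.036, 0, 0, 0, 0]
    - [0.45, -0.0108, -0.036, 0, 0, 0, 0]
    - [0.45, -0.0108, -0.036, 0, 0, 0, 0]
    - [0.45, -0.0108, -0.036, 0, 0, 0, 0]
    - [0.45, 0, 0, 0.01, 0, 0, 0.0736]
    - [0.45, 0, 0, 0.01, 0, 0, 0.0736]
    - [0.45, 0, 0, 0.01, 0, 0, 0.0736]
    - [0.45, 0, 0, 0.01, 0, 0, 0.0736]
    - [0.45, 0, 0, 0.01, 0, 0, 0.0736]
    - [0.45, 0, 0, 0.01, 0, 0, 0.0736]
    - [0.45, 0, 0, 0.01, 0, 0, 0.0736]
    - [0.45, 0, 0, 0.01, 0, 0, 0.0736]
    - [0.45, 0, 0, 0.01, 0, 0, 0.0736]
    - [0.45, 0, 0, 0.01, 0, 0, 0.0736]
    - [0.45, 0, 0, 0.01, 0, 0, 0.0736]
    - [0.45, 0, 0, 0.01, 0, 0, 0.0736]
    - [0.45, 0, 0, 0.01, 0, 0, 0.0736]

```text
time_s: 11.05
tcp_pos: [0.5412, 0.2503, 0.121]
eef_rot: [179.9, -0.1, -90.3]
contact_force: [1.6, 1.0, -0.8]
gripper_width: 0.0394
gripper_force: 0.0
```

Emit:
apply_moves:
  targets:
    - [0.45, 0, 0, 0, 0, 0, 0]
    - [0.45, 0, 0, 0, 0, 0, 0]

```text
time_s: 11.22
tcp_pos: [0.5412, 0.2503, 0.1215]
eef_rot: [179.9, -0.1, -89.8]
contact_force: [1.6, -0.3, 1.2]
gripper_width: 0.0391
gripper_force: 0.0
```

```bash
python3 - <<'E'
from h import *
c=capture("wrist"); s=get_state();print(s["tcp_pos"],s["eef_rot"],s["gripper_width"],s["joints"])
report(c,["red"]); report(capture("side"),["red"])
P=cloud(c);q=P[mask(c,*COL["red"])>0];q=q[(q[:,2]>.0195)&(q[:,2]<.026)&(abs(q[:,1]-.25)<.05)];print(q.mean(0),len(q))
E
```

```text
[0.54168981 0.25071294 0.12237457] [ 1.79948418e+02 -6.20598405e-02 -8.97405105e+01] 0.03949583411292089 [ 4.35858578e+01  1.94087062e+01 -1.84986807e+01  1.23473506e-02
 -5.21727200e+01 -4.33339755e+01]
red [254.1 201.3] 434 med [0.542 0.248 0.021] lo [0.533 0.242 0.003] hi [0.55  0.259 0.023]
red [130.9 268.4] 233 med [0.775 0.234 0.16 ] lo [0.762 0.215 0.145] hi [0.791 0.244 0.163]
red [336.5 271.9] 60 med [0.331 0.081 0.012] lo [0.311 0.076 0.004] hi [0.351 0.086 0.016]
red [251.8 329.8] 80 med [0.541 0.261 0.018] lo [0.535 0.249 0.005] hi [0.549 0.264 0.023]
[0.54172857 0.25132152 0.02129774] 254
```

Emit:
apply_moves:
  targets:
    - [0.45, -0.002, 0, 0.04, 0, 0, 0]
    - [0.45, 0, 0, 0.04, 0, 0, 0]
    - [0.45, 0, 0, 0.019, 0, 0, 0]
    - [0.45, 0, 0, 0, 0, 0, 0]
    - [0.45, 0, 0, 0, 0, 0, 0]
    - [0, 0, 0, 0, 0, 0, 0]
    - [0, 0, 0, 0, 0, 0, 0]
    - [0, 0, 0, 0, 0, 0, 0]
    - [0, 0, 0, 0, 0, 0, 0]
    - [0, 0, 0, 0, 0, 0, 0]
    - [0, 0, 0, -0.02, 0, 0, 0]
    - [0, 0, 0, -0.04, 0, 0, 0]
    - [0, 0, 0, -0.04, 0, 0, 0]
    - [0, 0, 0, -0.04, 0, 0, 0]
    - [0, 0, 0, -0.04, 0, 0, 0]
    - [0, 0, 0, -0.04, 0, 0, 0]
    - [0, 0, 0, 0, 0, 0, 0]
  newtons: 25

```text
time_s: 12.73
tcp_pos: [0.5451, 0.2546, 0.2535]
eef_rot: [-179.3, 0.4, -89.9]
contact_force: [3.1, 0.4, 0.6]
gripper_width: 0.0187
gripper_force: 24.9
```

Emit:
apply_moves:
  targets:
    - [0, 0.0372, -0.011, 0, 0, 0, 0]
    - [0, 0.0372, -0.011, 0, 0, 0, 0]
    - [0, 0.0372, -0.011, 0, 0, 0, 0]
    - [0, 0.0372, -0.011, 0, 0, 0, 0]
    - [0, 0.0372, -0.011, 0, 0, 0, 0]
    - [0, 0.0372, -0.011, 0, 0, 0, 0]
    - [0, 0.0372, -0.011, 0, 0, 0, 0]
    - [0, 0, 0, 0, 0, 0, -0.0736]
    - [0, 0, 0, 0, 0, 0, -0.0736]
    - [0, 0, 0, 0, 0, 0, -0.0736]
    - [0, 0, 0, 0, 0, 0, -0.0736]
    - [0, 0, 0, 0, 0, 0, -0.0736]
    - [0, 0, 0, 0, 0, 0, -0.0736]
    - [0, 0, 0, 0, 0, 0, -0.0736]
    - [0, 0, 0, 0, 0, 0, -0.0736]
    - [0, 0, 0, 0, 0, 0, -0.0736]
    - [0, 0, 0, 0, 0, 0, -0.0736]
    - [0, 0, 0, 0, 0, 0, -0.0736]
    - [0, 0, 0, 0, 0, 0, -0.0736]
    - [0, 0, 0, 0, 0, 0, -0.0736]

```text
time_s: 14.4
tcp_pos: [0.6187, -0.0074, 0.2436]
eef_rot: [-180.0, 0.0, -3.5]
contact_force: [1.2, 0.1, -0.2]
gripper_width: 0.0187
gripper_force: 24.9
```

Emit:
apply_moves:
  targets:
    - [0, 0, 0, 0, 0, 0, 0]
    - [0, 0, 0, 0, 0, 0, 0]

```text
time_s: 14.57
tcp_pos: [0.6188, -0.0075, 0.2437]
eef_rot: [-180.0, 0.0, -4.1]
contact_force: [1.6, -0.2, -0.5]
gripper_width: 0.0186
gripper_force: 24.9
```

Emit:
apply_moves:
  targets:
    - [0, 0.003, -0.001, 0.04, 0, 0, 0]
    - [0, 0, 0, 0.04, 0, 0, 0]
    - [0, 0, 0, 0.03, 0, 0, 0]
    - [0, 0, 0, 0.005, 0, 0, 0]
    - [0, 0, 0, 0, 0, 0, 0]
    - [0.36, 0, 0, 0, 0, 0, 0]
    - [0.36, 0, 0, 0, 0, 0, 0]
    - [0.36, 0, 0, 0, 0, 0, 0]
    - [0.36, 0, 0, 0, 0, 0, 0]
    - [0.36, 0, 0, -0.03, 0, 0, 0]
    - [0.36, 0, 0, -0.04, 0, 0, 0]
    - [0.36, 0, 0, -0.04, 0, 0, 0]
    - [0.36, 0, 0, -0.02, 0, 0, 0]
    - [0.36, 0, 0, 0, 0, 0, 0]
    - [0.36, 0, 0, 0, 0, 0, 0]

```text
time_s: 15.82
tcp_pos: [0.6227, -0.0064, 0.2616]
eef_rot: [-179.9, -0.3, -3.9]
contact_force: [0.3, -0.8, -2.4]
gripper_width: 0.0313
gripper_force: 0.0
```

```bash
python3 - <<'E'
from h import *
c=capture("wrist"); s=get_state();print(s["tcp_pos"],s["eef_rot"],s["gripper_width"])
report(c,["red","tan","orange"])
cv2.imwrite("pics/w4.png",np.hstack([cv2.resize(capture(n)["frame"][:,:,::-1],(400,300)) for n in ("wrist","scene")]))
E
```

```text
[ 0.62185399 -0.00654209  0.25980707] [-1.79937684e+02 -9.28649956e-02 -3.89289784e+00] 0.031739347826022925
red [254.3 178.6] 245 med [ 0.628 -0.007  0.083] lo [ 0.618 -0.015  0.067] hi [0.634 0.001 0.085]
red [253.3 307.6] 278 med [0.529 0.001 0.185] lo [ 0.526 -0.005  0.167] hi [0.53  0.008 0.197]
tan [253.1 202.5] 446 med [ 0.599 -0.003  0.088] lo [ 0.586 -0.015  0.067] hi [0.608 0.008 0.09 ]
orange [208.5 197.5] 456 med [0.626 0.038 0.144] lo [0.594 0.034 0.142] hi [0.656 0.042 0.145]
orange [298.4 197.4] 463 med [ 0.621 -0.049  0.144] lo [ 0.588 -0.053  0.142] hi [ 0.65  -0.045  0.145]
orange [254.1 180.2] 129 med [ 0.625 -0.006  0.083] lo [ 0.617 -0.014  0.076] hi [0.634 0.001 0.085]
```

View pics/w4.png

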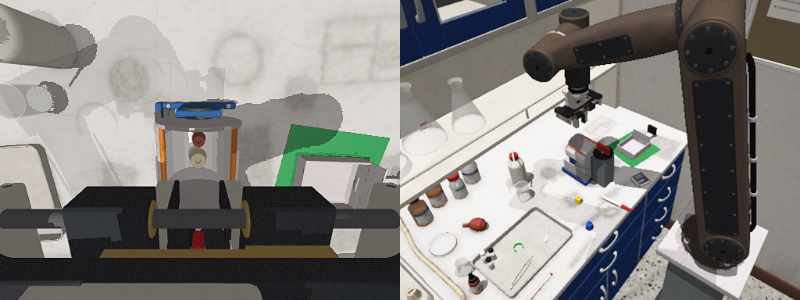

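Emit:
apply_moves:
  targets:
    - [0.4, -0.041, 0, 0, 0, 0, 0]
    - [0.4, -0.041, 0, 0, 0, 0, 0]
    - [0.4, -0.041, -0.001, 0, 0, 0, 0]
    - [0.4, 0, 0, 0.035, 0, 0, 0]
    - [0.4, 0, 0, 0.03, 0, 0, 0]
    - [0.4, 0, 0, 0.0075, 0, 0, 0]
    - [0.4, 0, 0, 0, 0, 0, 0]
    - [0, 0, 0, 0, 0, 0, 0]
    - [0, 0, 0, 0, 0, 0, 0]
    - [0, 0, 0, 0, 0, 0, 0]
    - [0, 0, 0, 0, 0, 0, 0]
    - [0, 0, 0, 0, 0, 0, 0]
  newtons: 35

```text
time_s: 16.97
tcp_pos: [0.4995, 0.003, 0.1861]
eef_rot: [-180.0, 0.0, -3.9]
contact_force: [1.9, 3.6, -1.6]
gripper_width: 0.0137
gripper_force: 35.0
```

Emit:
apply_moves:
  targets:
    - [0, 0, 0, 0, 0, 0, 0.039]
    - [0, 0, 0, 0, 0, 0, 0.039]
    - [0, 0, 0, 0, 0, 0, 0.039]
    - [0, 0, 0, 0, 0, 0, 0.039]
    - [0, 0, 0, 0, 0, 0, 0.039]
    - [0, 0, 0, 0, 0, 0, 0.039]
    - [0, 0, 0, 0, 0, 0, 0.039]
    - [0, 0, 0, 0, 0, 0, 0.039]
    - [0, 0, 0, 0, 0, 0, 0.039]
    - [0, 0, 0, 0, 0, 0, 0.039]
    - [0, 0, 0, 0, 0, 0, 0.039]
    - [0, 0, 0, 0, 0, 0, 0.039]
    - [0, 0, 0, 0, 0, 0, 0.039]
    - [0, 0, 0, 0, 0, 0, 0.039]
    - [0, 0, 0, 0, 0, 0, 0.039]
    - [0, 0, 0, 0, 0, 0, 0.039]
    - [0, 0, 0, 0, 0, 0, 0.039]
    - [0, 0, 0, 0, 0, 0, 0.039]
    - [0, 0, 0, 0, 0, 0, 0.039]
    - [0, 0, 0, 0, 0, 0, 0.039]

```text
time_s: 18.63
tcp_pos: [0.499, 0.0024, 0.1861]
eef_rot: [179.9, -0.0, -74.2]
contact_force: [0.3, 0.5, -0.2]
gripper_width: 0.0137
gripper_force: 35.0
```

Emit:
apply_moves:
  targets:
    - [0, 0, 0, 0, 0, 0, 0]
    - [0, 0, 0, 0, 0, 0, 0]

```text
time_s: 18.8
tcp_pos: [0.499, 0.0024, 0.1861]
eef_rot: [179.9, -0.0, -74.0]
contact_force: [0.1, 0.1, -0.6]
gripper_width: 0.0137
gripper_force: 35.0
```

```bash
python3 - <<'E'
from h import *
c=capture("wrist"); s=get_state();print(s["tcp_pos"],s["eef_rot"],s["gripper_width"],s["moment"],s["contact_force"])
report(c,["red","tan","orange"]); report(capture("scene"),["orange"])
E
```

```text
[0.49896526 0.00241948 0.18615534] [ 1.79948957e+02 -1.59341996e-03 -7.39718967e+01] 0.014091925270822524 [-0.14619292  0.26277213 -0.16641679] [-0.02163899 -0.08993001 -0.46719819]
red [411.5 131.6] 147 med [ 0.351 -0.101  0.016] lo [ 0.345 -0.108  0.014] hi [ 0.358 -0.095  0.017]
red [115.8 165.8] 105 med [0.627 0.005 0.08 ] lo [0.622 0.001 0.076] hi [0.633 0.007 0.083]
red [254.6 234.4] 1408 med [ 0.505 -0.018  0.197] lo [ 0.496 -0.028  0.171] hi [ 0.512 -0.002  0.198]
red [254.4 304.3] 483 med [0.493 0.022 0.197] lo [0.487 0.015 0.195] hi [0.5   0.03  0.198]
tan [140.4 161.7] 998 med [ 0.604 -0.007  0.088] lo [ 0.593 -0.018  0.069] hi [0.619 0.004 0.09 ]
tan [289.1 282.2] 17 med [ 0.498 -0.031  0.252] lo [ 0.497 -0.032  0.252] hi [ 0.498 -0.03   0.254]
tan [110.5 319. ] 16 med [ 0.546 -0.008  0.258] lo [ 0.543 -0.009  0.257] hi [ 0.547 -0.007  0.259]
tan [254.5 319. ] 46 med [ 0.505 -0.02   0.258] lo [ 0.5   -0.022  0.257] hi [ 0.511 -0.018  0.259]
orange [147.2 114. ] 942 med [ 0.607 -0.048  0.083] lo [ 0.561 -0.053  0.081] hi [ 0.65  -0.043  0.085]
orange [ 88.4 166.6] 2012 med [ 0.606 -0.019  0.166] lo [ 0.556 -0.023  0.163] hi [ 0.651 -0.014  0.167]
orange [114.2 164.2] 18 med [0.629 0.003 0.079] lo [0.627 0.001 0.076] hi [0.632 0.005 0.081]
```

Emit:
apply_moves:
  targets:
    - [0, 0, 0, 0, 0, 0, -0.042]
    - [0, 0, 0, 0, 0, 0, -0.042]
    - [0, 0, 0, 0, 0, 0, -0.042]
    - [0, 0, 0, 0, 0, 0, -0.042]
    - [0, 0, 0, 0, 0, 0, -0.042]
    - [0, 0, 0, 0, 0, 0, -0.042]
    - [0, 0, 0, 0, 0, 0, -0.042]
    - [0, 0, 0, 0, 0, 0, -0.042]
    - [0, 0, 0, 0, 0, 0, -0.042]
    - [0, 0, 0, 0, 0, 0, -0.042]
    - [0, 0, 0, 0, 0, 0, -0.042]
    - [0, 0, 0, 0, 0, 0, -0.042]
    - [0, 0, 0, 0, 0, 0, -0.042]
    - [0, 0, 0, 0, 0, 0, -0.042]
    - [0, 0, 0, 0, 0, 0, -0.042]
    - [0, 0, 0, 0, 0, 0, -0.042]
    - [0, 0, 0, 0, 0, 0, -0.042]
    - [0, 0, 0, 0, 0, 0, -0.042]
    - [0, 0, 0, 0, 0, 0, -0.042]
    - [0, 0, 0, 0, 0, 0, -0.025]

```text
time_s: 20.57
tcp_pos: [0.4997, 0.0031, 0.1862]
eef_rot: [-179.9, -0.0, 0.2]
contact_force: [3.3, 0.7, -3.3]
gripper_width: 0.0143
gripper_force: 36.8
```

Emit:
apply_moves:
  targets:
    - [0, 0, 0, 0, 0, 0, 0]
    - [0, 0, 0, 0, 0, 0, 0]
    - [0, 0, 0, 0, 0, 0, 0]

```text
time_s: 20.82
tcp_pos: [0.4997, 0.003, 0.1862]
eef_rot: [-180.0, -0.0, -0.1]
contact_force: [3.7, 2.5, -4.4]
gripper_width: 0.0142
gripper_force: 36.4
```

```bash
python3 - <<'E'
from h import *
c=capture("wrist"); s=get_state();print(s["tcp_pos"],s["eef_rot"],s["gripper_width"],s["moment"])
report(c,["red","tan","orange"])
E
```

```text
[0.49968285 0.00299476 0.18619223] [-1.79958334e+02 -3.68959237e-02 -7.31068047e-02] 0.013900017481859053 [ 1.03431084 -1.36804685 -0.96586103]
red [295.2  46. ] 886 med [ 0.628 -0.029  0.086] lo [ 0.619 -0.042  0.079] hi [ 0.637 -0.018  0.092]
red [256.2 234.3] 1404 med [0.521 0.002 0.197] lo [ 0.504 -0.005  0.171] hi [0.53  0.008 0.198]
red [251.9 305.2] 511 med [0.478 0.004 0.197] lo [ 0.47  -0.002  0.194] hi [0.486 0.01  0.198]
tan [187.   31.5] 64 med [0.624 0.042 0.142] lo [0.609 0.04  0.136] hi [0.639 0.044 0.144]
tan [199.  56.] 25 med [0.612 0.036 0.141] lo [0.608 0.035 0.096] hi [0.617 0.044 0.142]
tan [288.4  78.8] 1310 med [ 0.604 -0.024  0.091] lo [ 0.591 -0.04   0.082] hi [ 0.616 -0.01   0.097]
tan [199.   77.5] 16 med [0.604 0.045 0.096] lo [0.599 0.044 0.095] hi [0.609 0.045 0.098]
orange [193.1  72.1] 1702 med [0.603 0.039 0.144] lo [0.56  0.035 0.142] hi [0.638 0.044 0.146]
orange [337.3  76.3] 1841 med [ 0.6   -0.047  0.144] lo [ 0.554 -0.052  0.142] hi [ 0.637 -0.043  0.146]
orange [294.4  45.8] 725 med [ 0.627 -0.028  0.086] lo [ 0.62  -0.041  0.08 ] hi [ 0.637 -0.018  0.092]
```

Emit:
apply_moves:
  targets:
    - [0.4, 0, 0, 0, 0, 0, 0]
    - [0.4, 0, 0, 0, 0, 0, 0]
    - [0.4, 0, 0, 0, 0, 0, 0]
    - [0.4, 0, 0, -0.03, 0, 0, 0]
    - [0.4, 0, 0, -0.04, 0, 0, 0]
    - [0.4, 0, 0, -0.04, 0, 0, 0]
    - [0.4, 0, 0, -0.03, 0, 0, 0]
    - [0.5, 0, 0.04, 0, 0, 0, 0]
    - [0.5, 0, 0.04, 0, 0, 0, 0]
    - [0.5, 0, 0.04, 0, 0, 0, 0]
    - [0.5, 0, 0.04, 0, 0, 0, 0]
    - [0.5, 0, 0.04, 0, 0, 0, 0]
    - [0.5, 0, 0.04, 0, 0, 0, 0]
    - [0.5, 0, 0, 0, 0, 0, 0]
    - [0.5, 0, 0, 0, 0, 0, 0]

```text
time_s: 22.12
tcp_pos: [0.4985, -0.2396, 0.3259]
eef_rot: [180.0, 0.1, -0.2]
contact_force: [1.3, 1.0, -0.8]
gripper_width: 0.0438
gripper_force: 0.0
```

```bash
python3 - <<'E'
from h import *
c=capture("wrist"); s=get_state();print(s["tcp_pos"],s["eef_rot"],s["gripper_width"])
np.savez("w5.npz",**c)
P=cloud(c)
g=P[mask(c,*COL["green"])>0]; g=g[np.isfinite(g[:,0])&(abs(g[:,2])<.01)]
print("mat",cv2.minAreaRect((g[:,:2]*1000).astype(np.float32)))
b=mask(c,(0,0,0),(180,255,60))
for ce,a,q in blobs(c,b,P,30): print(ce,a,np.median(q,0).round(3))
cv2.imwrite("pics/w5.png",cv2.resize(c["frame"][:,:,::-1],(640,480)))
E
```

```text
[ 0.49872805 -0.23832905  0.32604041] [ 1.79995587e+02  5.84788631e-02 -1.30280013e-01] 0.04376748129748374
mat ((512.820068359375, -251.28921508789062), (189.3480987548828, 189.17431640625), 78.04501342773438)
[ 52.9 181.8] 2172 [ 0.504 -0.016  0.164]
[351.5 167.5] 539 [ 0.494 -0.387  0.052]
[  3.8 183.3] 82 [0.502 0.039 0.164]
[260.4 312.2] 47383 [ 0.525 -0.244  0.396]
```

View pics/w5.png

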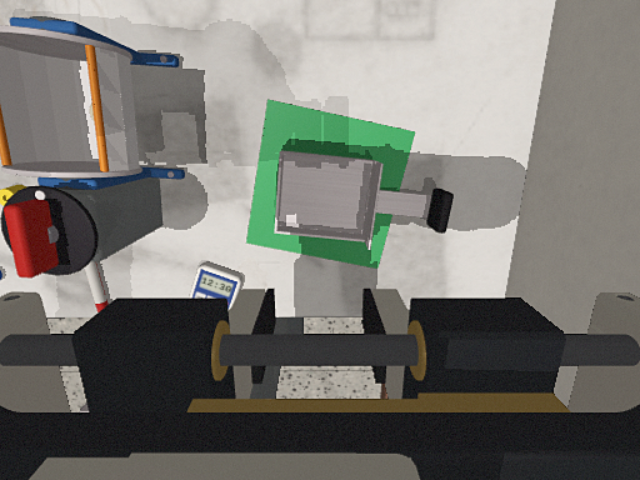

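```bash
python3 - <<'E'
from h import *
c=dict(np.load("w5.npz"));P=cloud(c)
R=lambda q:tuple(np.round(np.hstack([np.ravel(x) for x in cv2.minAreaRect((q[:,:2]*1000).astype(np.float32))]),1))
n,l,s,ce=cv2.connectedComponentsWithStats(mask(c,(0,0,0),(180,255,60)))
i=l[168,352]; 
for i in range(1,n):
    if abs(ce[i][0]-351.5)<3 and abs(ce[i][1]-167.5)<3:
        q=P[l==i];q=q[(q[:,2]>.050)];print("handle",R(q),np.median(q,0),len(q))
near=(abs(P[:,:,0]-.51)<.1)&(abs(P[:,:,1]+.26)<.1)
q=P[near&(P[:,:,2]>.060)&(P[:,:,2]<.072)];print("rear wall",R(q),len(q))
q=P[near&(P[:,:,2]>.028)&(P[:,:,2]<.072)];print("basin",R(q),len(q))
# timer & marker pos
for n in ["blue"]: report(c,[n])
E
```

```text
handle (np.float64(492.3), np.float64(-391.3), np.float64(13.6), np.float64(47.9), np.float64(83.7)) [ 0.49336366 -0.39043821  0.05497749] 297
rear wall (np.float64(500.6), np.float64(-305.9), np.float64(3.4), np.float64(100.7), np.float64(84.1)) 192
basin (np.float64(506.7), np.float64(-247.8), np.float64(120.1), np.float64(102.3), np.float64(84.0)) 937
blue [74.7 31. ] 927 med [ 0.669 -0.036  0.119] lo [ 0.662 -0.071  0.01 ] hi [0.674 0.013 0.133]
blue [ 87.2 143.2] 801 med [ 0.538 -0.027  0.114] lo [ 0.532 -0.063  0.01 ] hi [0.543 0.022 0.132]
blue [172.2 229.9] 192 med [ 0.377 -0.095  0.016] lo [ 0.356 -0.213  0.014] hi [ 0.537 -0.068  0.377]
```

```bash
python3 - <<'E'
from h import *
c=dict(np.load("w5.npz"));P=cloud(c)
print(P[100,400:512:10].round(3))
E
```

```text
[[ 0.593 -0.471 -0.001]
 [ 0.593 -0.486  0.   ]
 [ 0.593 -0.503 -0.001]
 [ 0.593 -0.52  -0.002]
 [ 0.592 -0.521  0.02 ]
 [ 0.592 -0.521  0.043]
 [ 0.591 -0.52   0.065]
 [ 0.59  -0.521  0.083]
 [ 0.59  -0.521  0.099]
 [ 0.589 -0.52   0.116]
 [ 0.589 -0.521  0.129]
 [ 0.588 -0.521  0.142]]
```

Emit:
apply_moves:
  targets:
    - [0.45, 0, 0, 0, 0, 0, 0.065]
    - [0.45, 0.0025, 0.038, 0, 0, 0, 0]
    - [0.45, 0.0025, 0.038, 0, 0, 0, 0]
    - [0.45, 0.0025, 0.038, 0, 0, 0, 0]
    - [0.45, 0.002, 0.038, 0, 0, 0, 0]
    - [0.45, 0, 0, 0.04, 0, 0, 0]
    - [0.45, 0, 0, 0.04, 0, 0, 0]
    - [0.45, 0, 0, 0.04, 0, 0, 0]
    - [0.45, 0, 0, 0.04, 0, 0, 0]
    - [0.45, 0, 0, 0.03, 0, 0, 0]
    - [0.45, 0, 0, 0, 0, 0, 0]
    - [0.45, 0, 0, 0, 0, 0, 0]
  newtons: 40

```text
time_s: 23.17
tcp_pos: [0.4932, -0.3883, 0.1358]
eef_rot: [-180.0, 0.2, -5.7]
contact_force: [1.3, -0.5, 0.8]
gripper_width: 0.0395
gripper_force: 0.0
```

```bash
python3 - <<'E'
from h import *
c=capture("wrist"); s=get_state();print(s["tcp_pos"],s["eef_rot"],s["gripper_width"],s["joints"])
P=cloud(c)
n,l,st,ce=cv2.connectedComponentsWithStats(mask(c,(0,0,0),(180,255,60)))
q=P[(mask(c,(0,0,0),(180,255,70))>0)&(P[:,:,2]>.045)&(P[:,:,2]<.062)&(P[:,:,1]<-.35)]
print(cv2.minAreaRect((q[:,:2]*1000).astype(np.float32)),len(q),np.median(q,0))
E
```

```text
[ 0.49453175 -0.38914556  0.13794357] [ 1.79938154e+02 -4.06785735e-02 -5.72550878e+00] 0.039480598875740514 [-2.04238178e+01  2.11481715e+01 -1.34235688e+01  6.01563448e-02
 -5.53732350e+01  1.04664128e+02]
((491.94891357421875, -392.3084716796875), (13.487533569335938, 49.74720001220703), 84.13529205322266) 892 [ 0.49428909 -0.39220615  0.0549289 ]
```

Emit:
apply_moves:
  targets:
    - [0.45, -0.002, 0.003, 0.04, 0, 0, 0]
    - [0.45, 0, 0, 0.04, 0, 0, 0]
    - [0.45, 0, 0, 0.013, 0, 0, 0]
    - [0.45, 0, 0, 0, 0, 0, 0]
    - [0.45, 0, 0, 0, 0, 0, 0]
    - [0, 0, 0, 0, 0, 0, 0]
    - [0, 0, 0, 0, 0, 0, 0]
    - [0, 0, 0, 0, 0, 0, 0]
    - [0, 0, 0, 0, 0, 0, 0]
    - [0, 0, 0, 0, 0, 0, 0]
    - [0, 0, 0, 0, 0, 0, 0]
  newtons: 45

```text
time_s: 24.13
tcp_pos: [0.4916, -0.3926, 0.0443]
eef_rot: [180.0, -0.1, -5.8]
contact_force: [1.5, 0.5, 5.2]
gripper_width: 0.0136
gripper_force: 45.0
```

Emit:
apply_moves:
  targets:
    - [0, 0, 0, -0.008, 0, 0, 0]
    - [0, 0, 0, -0.007, 0, 0, 0]
    - [0, 0, 0, 0, 0, 0, -0.023]
    - [0, 0.0176, -0.0199, 0, 0, 0, 0]
    - [0, 0.0176, -0.0199, 0, 0, 0, 0]
    - [0, 0.0176, -0.0199, 0, 0, 0, 0]
    - [0, 0.0176, -0.0199, 0, 0, 0, 0]
    - [0, 0.0176, -0.0199, 0, 0, 0, 0]
    - [0, 0, 0, 0, 0, 0, 0]
    - [0, 0, 0, 0, 0, 0, 0]

```text
time_s: 24.97
tcp_pos: [0.5862, -0.2976, 0.0584]
eef_rot: [-180.0, 0.0, -3.7]
contact_force: [0.9, -0.4, -1.6]
gripper_width: 0.0138
gripper_force: 45.0
```

```bash
cat >> h.py <<'E'
O=np.array([.6054,-.005]);A=np.radians(-3.8);RC=np.array([[np.cos(A),-np.sin(A)],[np.sin(A),np.cos(A)]])
def cr(p): return (np.asarray(p)[...,:2]-O)@RC
E
python3 - <<'E'
from h import *
c=capture("wrist"); s=get_state();print(s["tcp_pos"],s["eef_rot"],s["gripper_width"],s["contact_force"],cr(s["tcp_pos"]))
P=cloud(c);C=cr(P);hsv=cv2.cvtColor(c["frame"],cv2.COLOR_RGB2HSV)
m=(P[:,:,2]>.03)&(P[:,:,2]<.095)&(C[:,:,1]<-.07)&(C[:,:,1]>-.25)&(abs(C[:,:,0])<.09)
q=C[m];print(len(q),q.min(0),q.max(0),cv2.minAreaRect((q*1000).astype(np.float32)))
b=(mask(c,*COL["blue"])>0)&(P[:,:,2]>.005)&(P[:,:,2]<.02)&(C[:,:,1]<-.04)&(abs(C[:,:,0])<.08)
q=C[b]
for g in (q[q[:,0]<0],q[q[:,0]>0]):
    if len(g): print("foot",g.min(0),g.max(0))
cv2.imwrite("pics/w6.png",cv2.resize(np.hstack([c["frame"],capture("side")["frame"]])[:,:,::-1],(800,300)))
E
```

```text
[ 0.58537399 -0.29819465  0.05829205] [-1.79993477e+02  4.83816021e-02 -3.71012880e+00] 0.014091836030142368 [ 0.19930446 -0.90327538 -1.9743037 ] [-0.00055083 -0.29387726]
8664 [-0.05157935 -0.24993621] [ 0.05104271 -0.1405034 ] ((2.163738250732422, -197.24234008789062), (104.73353576660156, 106.27910614013672), 4.090691566467285)
```

View pics/w6.png

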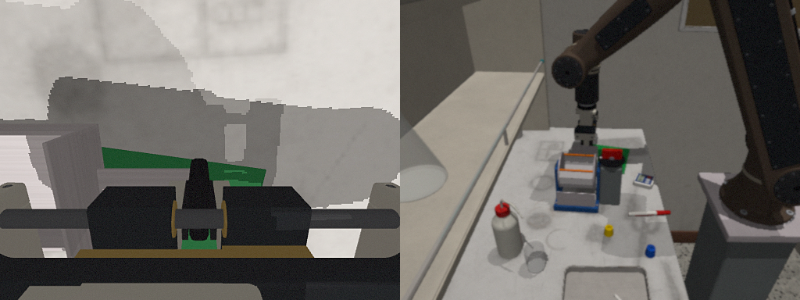

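Emit:
apply_moves:
  targets:
    - [0, 0, 0, 0.008, 0, 0, 0]
    - [0, 0, 0, 0.008, 0, 0, 0]
    - [0, 0, 0, 0, 0, 0, 0]
    - [0, 0, -0.018, 0, 0, 0, 0]
    - [0, 0, -0.018, 0, 0, 0, 0]
    - [0, 0, -0.018, 0, 0, 0, 0]
    - [0, 0, 0, 0, 0, 0, 0]
    - [0, 0, 0, 0, 0, 0, 0]

```text
time_s: 25.73
tcp_pos: [0.5888, -0.2447, 0.0422]
eef_rot: [-180.0, -0.0, -3.8]
contact_force: [0.9, 1.7, 2.8]
gripper_width: 0.0137
gripper_force: 45.0
```

Emit:
apply_moves:
  targets:
    - [0, 0, -0.014, 0, 0, 0, 0]
    - [0, 0, -0.014, 0, 0, 0, 0]
    - [0, 0, -0.014, 0, 0, 0, 0]
    - [0, 0, -0.014, 0, 0, 0, 0]
    - [0, 0, 0, 0, 0, 0, 0]
    - [0, 0, 0, 0, 0, 0, 0]

```text
time_s: 26.23
tcp_pos: [0.5928, -0.1875, 0.0422]
eef_rot: [-180.0, 0.0, -3.7]
contact_force: [0.6, 1.2, 2.2]
gripper_width: 0.0137
gripper_force: 45.0
```

```bash
python3 - <<'E'
from h import *
s=get_state();print(s["tcp_pos"],s["eef_rot"],s["contact_force"],cr(s["tcp_pos"]),s["joints"])
E
```

```text
[ 0.59279092 -0.18746729  0.04221694] [-1.79971081e+02  1.06771298e-04 -3.68097277e+00] [0.57482443 1.21804883 2.20642108] [-0.00048854 -0.18290178] [ 4.01743483e-01  2.67464723e+01 -1.94660783e+01 -4.16976758e-02
 -4.37855045e+01  8.59473863e+01]
```

Emit:
apply_moves:
  targets:
    - [0.4, 0, 0, 0, 0, 0, 0]
    - [0.4, 0, 0, 0, 0, 0, 0]
    - [0.4, 0, 0, 0, 0, 0, 0]
    - [0.4, 0, 0, -0.03, 0, 0, 0]
    - [0.4, 0, 0, -0.03, 0, 0, 0]
    - [0.85, 0, 0, 0, 0, 0, 0.0769]
    - [0.85, 0, 0, 0, 0, 0, 0.0769]
    - [0.85, 0, 0, 0, 0, 0, 0.0769]
    - [0.85, 0, 0, 0, 0, 0, 0.0769]
    - [0.85, 0, 0, 0, 0, 0, 0.0769]
    - [0.85, 0, 0, 0, 0, 0, 0.0769]
    - [0.85, 0, 0, 0, 0, 0, 0.0769]
    - [0.85, 0, 0, 0, 0, 0, 0.0769]
    - [0.85, 0, 0, 0, 0, 0, 0.0769]
    - [0.85, 0, 0, 0, 0, 0, 0.0769]
    - [0.85, 0, 0, 0, 0, 0, 0.0769]
    - [0.85, 0, 0, 0, 0, 0, 0.0769]
    - [0.85, 0, 0, 0, 0, 0, 0.0769]
    - [0.85, 0, 0, 0, 0, 0, 0]
    - [0.85, 0, 0, 0, 0, 0, 0]

```text
time_s: 27.9
tcp_pos: [0.5923, -0.1894, 0.1021]
eef_rot: [180.0, -0.0, -93.6]
contact_force: [1.1, 0.8, -0.1]
gripper_width: 0.0746
gripper_force: 0.0
```

Emit:
apply_moves:
  targets:
    - [0.85, 0, 0, 0.03, 0, 0, 0]
    - [0.85, 0, 0, 0.028, 0, 0, 0]
    - [0.85, 0, 0, 0, 0, 0, 0]
    - [0, 0, 0, 0, 0, 0, 0]
    - [0, 0, 0, 0, 0, 0, 0]
    - [0, 0, 0, 0, 0, 0, 0]
    - [0, 0, 0, 0, 0, 0, 0]
    - [0, 0, 0, 0, 0, 0, 0]
  newtons: 30

```text
time_s: 28.57
tcp_pos: [0.5933, -0.1892, 0.0457]
eef_rot: [-179.9, -0.0, -93.7]
contact_force: [1.1, -0.9, 1.2]
gripper_width: 0.0493
gripper_force: 30.0
```

```bash
python3 - <<'E'
from h import *
s=get_state();print(s["tcp_pos"],s["eef_rot"],s["contact_force"],cr(s["tcp_pos"]),s["joints"])
E
```

```text
[ 0.59332523 -0.18918383  0.04572944] [-1.79879482e+02 -3.50428327e-03 -9.37192727e+01] [ 1.13968397 -0.86352374  1.24506264] [ 1.58357278e-04 -1.84579139e-01] [ 2.60000828e-01  2.65095188e+01 -1.93008163e+01  1.70505781e-02
 -4.40696820e+01 -3.99150820e+00]
```

Emit:
apply_moves:
  targets:
    - [0, -0.01, 0, 0, 0, 0, 0]
    - [0, -0.01, 0, 0, 0, 0, 0]
    - [0, -0.01, 0, 0, 0, 0, 0]
    - [0, -0.006, 0, 0, 0, 0, 0]
    - [0, -0.003, 0, 0, 0, 0, 0]
    - [0, -0.002, 0, 0, 0, 0, 0]
    - [0, 0, 0, 0, 0, 0, 0]
    - [0, 0, 0, 0, 0, 0, 0]

```text
time_s: 29.23
tcp_pos: [0.5957, -0.1478, 0.0453]
eef_rot: [-179.9, -0.0, -93.7]
contact_force: [0.4, -4.5, 6.5]
gripper_width: 0.0497
gripper_force: 30.0
```

Emit:
apply_moves:
  targets:
    - [0, -0.002, 0, 0, 0, 0, 0]
    - [0, 0, 0, 0, 0, 0, 0]
    - [0, 0, 0, 0, 0, 0, 0]

```text
time_s: 29.48
tcp_pos: [0.5949, -0.1474, 0.0452]
eef_rot: [180.0, -0.1, -93.7]
contact_force: [-0.7, -13.3, 8.4]
gripper_width: 0.0498
gripper_force: 30.0
```

Emit:
apply_moves:
  targets:
    - [0, -0.002, 0, 0, 0, 0, 0]
    - [0, 0, 0, 0, 0, 0, 0]
    - [0, 0, 0, 0, 0, 0, 0]

```text
time_s: 29.73
tcp_pos: [0.5941, -0.1469, 0.0452]
eef_rot: [179.9, -0.2, -93.7]
contact_force: [-4.0, -20.9, 7.1]
gripper_width: 0.05
gripper_force: 30.0
```

```bash
python3 - <<'E'
from h import *
s=get_state();print(s["tcp_pos"],s["eef_rot"],s["contact_force"],cr(s["tcp_pos"]),s["joints"])
E
```

```text
[ 0.59406039 -0.14686098  0.0451974 ] [179.85723314  -0.20895535 -93.73144517] [ -4.03376311 -20.86897704   7.08956279] [-0.001913   -0.14230062] [  4.49487793  25.85241775 -20.70066044   0.27016982 -43.61843675
  -8.42245198]
```

Emit:
apply_moves:
  targets:
    - [0.85, 0.003, 0, 0, 0, 0, 0]
    - [0.85, 0, 0, 0, 0, 0, 0]
    - [0.85, 0, 0, 0, 0, 0, 0]
    - [0.85, 0, 0, -0.03, 0, 0, 0]
    - [0.85, 0, 0, -0.04, 0, 0, 0]
    - [0.4, 0, 0, -0.04, 0, 0, 0]
    - [0.4, 0, 0, -0.04, 0, 0, 0]
    - [0.4, 0, 0, -0.04, 0, 0, 0]
    - [0.4, 0, 0, -0.03, 0, 0, 0]
    - [0.4, -0.03, 0.02, 0, 0, 0, 0]
    - [0.4, -0.03, 0.02, 0, 0, 0, 0]
    - [0.4, -0.03, 0.02, 0, 0, 0, 0]
    - [0.4, -0.03, 0.02, 0, 0, 0, 0]
    - [0.4, -0.022, 0.007, 0, 0, 0, 0]

```text
time_s: 30.9
tcp_pos: [0.5154, 0.0028, 0.2645]
eef_rot: [180.0, 0.1, -93.7]
contact_force: [2.0, -0.1, -0.7]
gripper_width: 0.0355
gripper_force: 0.0
```

Emit:
apply_moves:
  targets:
    - [0.4, 0, 0, 0, 0, 0, -0.0769]
    - [0.4, 0, 0, 0, 0, 0, -0.0769]
    - [0.4, 0, 0, 0, 0, 0, -0.0769]
    - [0.4, 0, 0, 0, 0, 0, -0.0769]
    - [0.4, 0, 0, 0, 0, 0, -0.0769]
    - [0.4, 0, 0, 0, 0, 0, -0.0769]
    - [0.4, 0, 0, 0, 0, 0, -0.0769]
    - [0.4, 0, 0, 0, 0, 0, -0.0769]
    - [0.4, 0, 0, 0, 0, 0, -0.0769]
    - [0.4, 0, 0, 0, 0, 0, -0.0769]
    - [0.4, 0, 0, 0, 0, 0, -0.0769]
    - [0.4, 0, 0, 0, 0, 0, -0.0769]
    - [0.4, 0, 0, 0, 0, 0, -0.0769]
    - [0.4, 0, 0, 0, 0, 0, 0]
    - [0.4, 0, 0, 0, 0, 0, 0]

```text
time_s: 32.15
tcp_pos: [0.5177, 0.001, 0.2642]
eef_rot: [-180.0, 0.0, -4.0]
contact_force: [1.7, 0.0, -0.4]
gripper_width: 0.0353
gripper_force: 0.0
```

```bash
python3 - <<'E'
from h import *
c=capture("wrist");s=get_state();print(s["tcp_pos"],s["eef_rot"],s["joints"])
report(c,["red","tan","orange"])
P=cloud(c);C=cr(P);m=(abs(P[:,:,2]-.065)<.006)&(C[:,:,1]<-.04)&(C[:,:,1]>-.1)&(abs(C[:,:,0])<.06)
q=C[m];print("traywall",len(q),np.percentile(q,[2,50,98],0) if len(q) else 0)
cv2.imwrite("pics/w7.png",cv2.resize(np.hstack([c["frame"],capture("scene")["frame"]])[:,:,::-1],(800,300)))
E
```

```text
[0.51771542 0.00082182 0.26418688] [-1.79985116e+02  1.19559551e-02 -3.98792739e+00] [ 2.18218717e+01  4.92317887e+00 -1.72398995e+01 -2.00879415e-02
 -6.78412061e+01  6.41977768e+01]
red [275.6  78.3] 446 med [ 0.628 -0.029  0.086] lo [ 0.62  -0.042  0.079] hi [ 0.638 -0.018  0.091]
red [253.5 230.1] 1110 med [0.506 0.002 0.197] lo [ 0.475 -0.005  0.17 ] hi [0.53  0.009 0.198]
tan [272.2 102.6] 696 med [ 0.604 -0.024  0.091] lo [ 0.592 -0.04   0.081] hi [ 0.616 -0.01   0.097]
orange [203.8  97.5] 941 med [0.612 0.039 0.144] lo [0.56  0.034 0.142] hi [0.656 0.044 0.146]
orange [302.9  97.7] 925 med [ 0.606 -0.048  0.144] lo [ 0.554 -0.053  0.142] hi [ 0.65  -0.043  0.146]
orange [274.8  78.4] 350 med [ 0.628 -0.028  0.086] lo [ 0.62  -0.041  0.08 ] hi [ 0.637 -0.018  0.092]
traywall 0 0
```

View pics/w7.png

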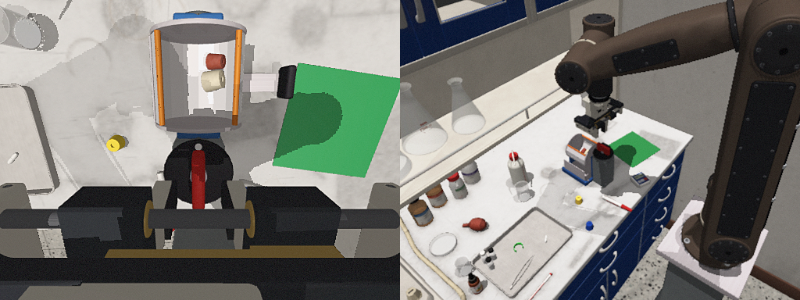

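Emit:
apply_moves:
  targets:
    - [0.4, -0.018, 0, 0, 0, 0, 0]
    - [0.4, 0, 0, 0.035, 0, 0, 0]
    - [0.4, 0, 0, 0.035, 0, 0, 0]
    - [0.4, 0, 0, 0.007, 0, 0, 0]
    - [0.4, 0, 0, 0, 0, 0, 0]
    - [0, 0, 0, 0, 0, 0, 0]
    - [0, 0, 0, 0, 0, 0, 0]
    - [0, 0, 0, 0, 0, 0, 0]
    - [0, 0, 0, 0, 0, 0, 0]
    - [0, 0, 0, 0, 0, 0, 0]
  newtons: 40

```text
time_s: 33.08
tcp_pos: [0.5005, 0.0029, 0.188]
eef_rot: [-179.8, -0.1, -3.8]
contact_force: [-1.2, 7.6, 2.7]
gripper_width: 0.0138
gripper_force: 40.0
```

Emit:
apply_moves:
  targets:
    - [0, 0, 0, 0, 0, 0, 0.035]
    - [0, 0, 0, 0, 0, 0, 0.035]
    - [0, 0, 0, 0, 0, 0, 0.035]
    - [0, 0, 0, 0, 0, 0, 0.035]
    - [0, 0, 0, 0, 0, 0, 0.035]
    - [0, 0, 0, 0, 0, 0, 0.035]
    - [0, 0, 0, 0, 0, 0, 0.035]
    - [0, 0, 0, 0, 0, 0, 0.035]
    - [0, 0, 0, 0, 0, 0, 0.035]
    - [0, 0, 0, 0, 0, 0, 0.035]
    - [0, 0, 0, 0, 0, 0, 0.035]
    - [0, 0, 0, 0, 0, 0, 0.035]
    - [0, 0, 0, 0, 0, 0, 0.035]
    - [0, 0, 0, 0, 0, 0, 0.035]
    - [0, 0, 0, 0, 0, 0, 0.035]
    - [0, 0, 0, 0, 0, 0, 0.035]
    - [0, 0, 0, 0, 0, 0, 0.035]
    - [0, 0, 0, 0, 0, 0, 0.035]
    - [0, 0, 0, 0, 0, 0, 0.035]
    - [0, 0, 0, 0, 0, 0, 0.035]

```text
time_s: 34.75
tcp_pos: [0.4995, 0.0016, 0.188]
eef_rot: [180.0, 0.0, -66.9]
contact_force: [-2.8, 2.9, 4.5]
gripper_width: 0.0138
gripper_force: 40.0
```

Emit:
apply_moves:
  targets:
    - [0, 0, 0, 0, 0, 0, 0.035]
    - [0, 0, 0, 0, 0, 0, 0.035]
    - [0, 0, 0, 0, 0, 0, 0.035]
    - [0, 0, 0, 0, 0, 0, 0.035]
    - [0, 0, 0, 0, 0, 0, 0.035]
    - [0, 0, 0, 0, 0, 0, 0.035]
    - [0, 0, 0, 0, 0, 0, 0.035]
    - [0, 0, 0, 0, 0, 0, 0.035]
    - [0, 0, 0, 0, 0, 0, 0.035]
    - [0, 0, 0, 0, 0, 0, 0.035]
    - [0, 0, 0, 0, 0, 0, 0.035]
    - [0, 0, 0, 0, 0, 0, 0.035]
    - [0, 0, 0, 0, 0, 0, 0.035]
    - [0, 0, 0, 0, 0, 0, 0.035]
    - [0, 0, 0, 0, 0, 0, 0.035]
    - [0, 0, 0, 0, 0, 0, 0.035]
    - [0, 0, 0, 0, 0, 0, 0.035]
    - [0, 0, 0, 0, 0, 0, 0.035]
    - [0, 0, 0, 0, 0, 0, 0.035]
    - [0, 0, 0, 0, 0, 0, 0.035]

```text
time_s: 36.42
tcp_pos: [0.4978, 0.0018, 0.1879]
eef_rot: [179.8, -0.1, -130.0]
contact_force: [-10.8, 7.0, 11.8]
gripper_width: 0.0142
gripper_force: 40.0
```

```bash
python3 - <<'E'
from h import *
c=capture("wrist");s=get_state();print(s["tcp_pos"],s["eef_rot"],s["joints"],s["gripper_width"],s["moment"])
report(c,["red","tan","orange"])
report(capture("scene"),["orange"]);report(capture("side"),["tan","orange"])
E
```

```text
[0.49781268 0.00175505 0.1878902 ] [ 1.79833736e+02 -8.91968459e-02 -1.30203187e+02] [ 22.77918189   6.6663259  -25.82659395  -0.12735135 -57.66213451
 -62.91423107] 0.013692326224354836 [2.29493417 4.0582535  0.07233903]
red [302.2  11.1] 210 med [ 0.351 -0.101  0.016] lo [ 0.345 -0.108  0.014] hi [ 0.358 -0.094  0.017]
red [409.9 137.7] 465 med [0.333 0.072 0.014] lo [0.311 0.068 0.008] hi [0.353 0.08  0.016]
red [254.9 234. ] 1438 med [ 0.485 -0.014  0.197] lo [ 0.476 -0.023  0.172] hi [0.498 0.001 0.199]
red [255.  304.4] 468 med [0.512 0.019 0.197] lo [0.505 0.011 0.194] hi [0.519 0.027 0.198]
tan [193.6 197.6] 98 med [ 0.561 -0.032  0.021] lo [ 0.555 -0.039  0.007] hi [ 0.569 -0.022  0.03 ]
tan [220.2 284.1] 19 med [ 0.486 -0.029  0.255] lo [ 0.485 -0.03   0.254] hi [ 0.487 -0.028  0.256]
tan [289.  282.7] 18 med [ 0.47  -0.016  0.255] lo [ 0.469 -0.018  0.254] hi [ 0.471 -0.015  0.256]
tan [109.5 319.2] 18 med [ 0.516 -0.043  0.26 ] lo [ 0.514 -0.045  0.259] hi [ 0.518 -0.042  0.261]
tan [254.5 319. ] 46 med [ 0.483 -0.017  0.26 ] lo [ 0.478 -0.02   0.259] hi [ 0.488 -0.013  0.261]
orange [117.2 239.6] 300 med [ 0.586 -0.055  0.132] lo [ 0.551 -0.059  0.131] hi [ 0.625 -0.053  0.134]
orange [ 98.2 283.2] 13 med [0.722 0.479 0.046] lo [0.712 0.469 0.04 ] hi [0.733 0.483 0.049]
tan [267.1 294.7] 60 med [0.505 0.159 0.001] lo [ 0.492  0.12  -0.002] hi [0.52  0.173 0.025]
```

Emit:
apply_moves:
  targets:
    - [0, 0, 0, 0, 0, 0, 0.035]
    - [0, 0, 0, 0, 0, 0, 0.035]
    - [0, 0, 0, 0, 0, 0, 0.035]
    - [0, 0, 0, 0, 0, 0, 0.035]
    - [0, 0, 0, 0, 0, 0, 0.035]
    - [0, 0, 0, 0, 0, 0, 0.035]
    - [0, 0, 0, 0, 0, 0, 0.035]
    - [0, 0, 0, 0, 0, 0, 0.035]
    - [0, 0, 0, 0, 0, 0, 0.035]
    - [0, 0, 0, 0, 0, 0, 0.035]
    - [0, 0, 0, 0, 0, 0, 0.035]
    - [0, 0, 0, 0, 0, 0, 0.035]
    - [0, 0, 0, 0, 0, 0, 0.035]
    - [0, 0, 0, 0, 0, 0, 0.035]
    - [0, 0, 0, 0, 0, 0, 0.035]
    - [0, 0, 0, 0, 0, 0, 0.035]
    - [0, 0, 0, 0, 0, 0, 0.037]

```text
time_s: 37.98
tcp_pos: [0.4974, 0.003, 0.1879]
eef_rot: [179.9, -0.2, 176.3]
contact_force: [-16.2, 14.9, 15.5]
gripper_width: 0.0136
gripper_force: 40.0
```

Emit:
apply_moves:
  targets:
    - [0, 0, 0, 0, 0, 0, 0]
    - [0, 0, 0, 0, 0, 0, 0]
    - [0, 0, 0, 0, 0, 0, 0]
    - [0, 0, 0, 0, 0, 0, 0]

```text
time_s: 38.32
tcp_pos: [0.4974, 0.003, 0.1879]
eef_rot: [179.8, -0.2, 176.4]
contact_force: [-15.3, 15.1, 15.0]
gripper_width: 0.0141
gripper_force: 40.0
```

```bash
python3 - <<'E'
from h import *
c=capture("wrist");s=get_state();print(s["tcp_pos"],s["eef_rot"],s["gripper_width"],s["moment"])
P=cloud(c)
q=P[((mask(c,*COL["red"])|mask(c,*COL["red2"]))>0)&(P[:,:,2]>.193)&(P[:,:,2]<.202)&(abs(P[:,:,0]-.5)<.05)]
print(cv2.minAreaRect((q[:,:2]*1000).astype(np.float32)))
E
```

```text
[0.49735391 0.00303727 0.18789133] [179.84672606  -0.21807544 176.430788  ] 0.013536598682714873 [ 5.19902454  5.6727503  -0.11807978]
((497.7936706542969, 2.6428003311157227), (13.90931224822998, 60.8756103515625), 86.30827331542969)
```

Emit:
apply_moves:
  targets:
    - [0.4, 0, 0, 0, 0, 0, 0]
    - [0.4, 0, 0, 0, 0, 0, 0]
    - [0.4, 0, 0, 0, 0, 0, 0]
    - [0.4, 0, 0, -0.03, 0, 0, 0]
    - [0.4, 0, 0, -0.04, 0, 0, 0]
    - [0.4, 0, 0, -0.03, 0, 0, 0]
    - [0.7, 0, 0, 0, 0, 0, -0.0769]
    - [0.7, 0, 0, 0, 0, 0, -0.0769]
    - [0.7, 0, 0, 0, 0, 0, -0.0769]
    - [0.7, 0, 0, 0, 0, 0, -0.0769]
    - [0.7, 0, 0, 0, 0, 0, -0.0769]
    - [0.7, 0, 0, 0, 0, 0, -0.0769]
    - [0.7, 0, 0, 0, 0, 0, -0.0769]
    - [0.7, 0, 0, 0, 0, 0, -0.0769]
    - [0.7, 0, 0, 0, 0, 0, -0.0769]
    - [0.7, 0, 0, 0, 0, 0, -0.0769]
    - [0.7, 0, 0, 0, 0, 0, -0.0769]
    - [0.7, 0, 0, 0, 0, 0, -0.0769]
    - [0.7, 0, 0, 0, 0, 0, -0.0769]

```text
time_s: 39.95
tcp_pos: [0.5, 0.0011, 0.2873]
eef_rot: [-180.0, -0.0, -93.2]
contact_force: [1.5, 0.4, -0.2]
gripper_width: 0.0614
gripper_force: 0.0
```

Emit:
apply_moves:
  targets:
    - [0.85, 0.036, -0.02, 0, 0, 0, 0]
    - [0.85, 0.036, -0.02, 0, 0, 0, 0]
    - [0.85, 0.036, -0.02, 0, 0, 0, 0]
    - [0.85, 0.036, -0.02, 0, 0, 0, 0]
    - [0.85, 0, 0, 0, 0, 0, 0]
    - [0.85, 0, 0, 0, 0, 0, 0]

```text
time_s: 40.45
tcp_pos: [0.5711, -0.1497, 0.2861]
eef_rot: [179.9, -0.0, -93.8]
contact_force: [1.0, 1.1, -0.9]
gripper_width: 0.0745
gripper_force: 0.0
```

```bash
python3 - <<'E'
from h import *
c=capture("wrist");s=get_state();print(s["tcp_pos"],s["eef_rot"],s["joints"])
report(c,["red","tan","orange"]); report(capture("scene"),["tan","red"])
P=cloud(c);C=cr(P)
q=P[((mask(c,*COL["red"])|mask(c,*COL["red2"]))>0)&(P[:,:,2]>.193)&(P[:,:,2]<.202)&(abs(P[:,:,0]-.5)<.05)]
if len(q): print("grip",cv2.minAreaRect((q[:,:2]*1000).astype(np.float32)))
m=(mask(c,(0,0,0),(180,255,70))>0)&(P[:,:,2]>.047)&(P[:,:,2]<.06)&(C[:,:,1]<-.1)&(C[:,:,1]>-.2)&(abs(C[:,:,0])<.06)
q=P[m];print("handle",len(q)and cv2.minAreaRect((q[:,:2]*1000).astype(np.float32)), len(q) and cv2.minAreaRect((C[m]*1000).astype(np.float32)))
cv2.imwrite("pics/w8.png",cv2.resize(np.hstack([c["frame"],capture("side")["frame"]])[:,:,::-1],(800,300)))
E
```

```text
[ 0.57075895 -0.1485022   0.28644364] [ 1.79910766e+02 -1.71050058e-02 -9.36930365e+01] [ 4.39741321e+00  1.12514820e+01 -6.76249709e+00  4.59956376e-03
 -7.20767738e+01 -8.09188202e+00]
red [399.9 188.8] 66 med [ 0.351 -0.101  0.016] lo [ 0.345 -0.107  0.014] hi [ 0.358 -0.095  0.017]
red [232.5 244.5] 77 med [ 0.614 -0.025  0.017] lo [ 0.607 -0.03   0.008] hi [ 0.625 -0.02   0.021]
red [311.7 317.2] 46 med [ 0.516 -0.005  0.168] lo [ 0.507 -0.006  0.163] hi [ 0.527 -0.003  0.17 ]
red [338.7 317.2] 22 med [ 0.486 -0.003  0.168] lo [ 0.482 -0.004  0.164] hi [ 0.491 -0.001  0.17 ]
tan [260.  243.7] 179 med [ 0.57  -0.029  0.027] lo [ 0.555 -0.05   0.008] hi [ 0.583 -0.022  0.086]
tan [221.1 248.6] 36 med [ 0.624 -0.054  0.085] lo [ 0.607 -0.055  0.08 ] hi [ 0.637 -0.052  0.087]
tan [243.1 248.6] 19 med [ 0.592 -0.052  0.085] lo [ 0.587 -0.053  0.081] hi [ 0.602 -0.051  0.087]
orange [243.  247.2] 66 med [ 0.601 -0.05   0.081] lo [ 0.559 -0.053  0.018] hi [ 0.621 -0.022  0.082]
tan [225.1 256. ] 15 med [0.514 0.168 0.017] lo [ 0.501  0.153 -0.001] hi [0.521 0.172 0.029]
tan [ 52.6 261.6] 37 med [0.929 0.499 0.014] lo [0.923 0.476 0.004] hi [0.943 0.523 0.018]
red [260.  189.8] 170 med [0.494 0.009 0.19 ] lo [ 0.469 -0.002  0.168] hi [0.524 0.013 0.202]
red [147.8 199.2] 38 med [0.765 0.223 0.162] lo [0.761 0.213 0.143] hi [0.78  0.233 0.166]
red [141.6 200.2] 28 med [0.778 0.239 0.161] lo [0.765 0.227 0.148] hi [0.791 0.247 0.172]
red [ 68.4 226.7] 95 med [0.906 0.424 0.121] lo [0.898 0.403 0.105] hi [0.916 0.441 0.127]
red [289.1 266. ] 54 med [0.331 0.08  0.014] lo [0.31  0.073 0.006] hi [0.35  0.084 0.02 ]
red [ 97.8 286.8] 300 med [0.717 0.485 0.038] lo [0.699 0.46  0.015] hi [0.769 0.505 0.049]
handle ((594.021484375, -146.63186645507812), (13.372864723205566, 46.82088851928711), 86.89126586914062) ((-1.9669914245605469, -142.0745849609375), (46.8209114074707, 13.372861862182617), 0.6912577748298645)
```

View pics/w8.png

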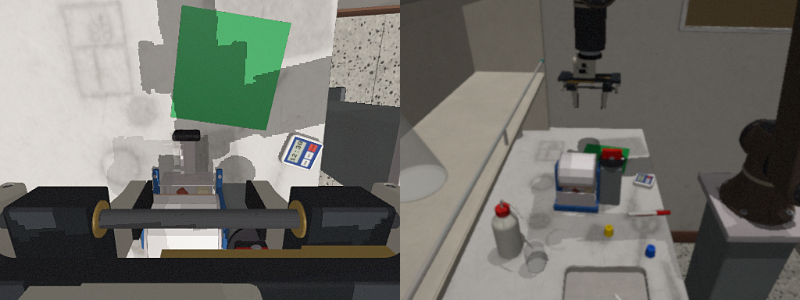

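Emit:
apply_moves:
  targets:
    - [0.85, -0.004, -0.023, 0, 0, 0, 0]
    - [0.85, 0, 0, 0.04, 0, 0, 0]
    - [0.85, 0, 0, 0.04, 0, 0, 0]
    - [0.85, 0, 0, 0.04, 0, 0, 0]
    - [0.85, 0, 0, 0.04, 0, 0, 0]
    - [0.85, 0, 0, 0.04, 0, 0, 0]
    - [0.85, 0, 0, 0.03, 0, 0, 0]
    - [0.85, 0, 0, 0.011, 0, 0, 0]
    - [0.85, 0, 0, 0, 0, 0, 0]
    - [0.85, 0, 0, 0, 0, 0, 0]
    - [0, 0, 0, 0, 0, 0, 0]
    - [0, 0, 0, 0, 0, 0, 0]
    - [0, 0, 0, 0, 0, 0, 0]
    - [0, 0, 0, 0, 0, 0, 0]
    - [0, 0, 0, 0, 0, 0, 0]
    - [0, 0, 0, 0, 0, 0, 0]
  newtons: 35

```text
time_s: 41.93
tcp_pos: [0.5945, -0.1448, 0.0472]
eef_rot: [-179.9, -0.0, -93.5]
contact_force: [1.3, -1.4, 2.6]
gripper_width: 0.0496
gripper_force: 35.0
```

Emit:
apply_moves:
  targets:
    - [0, 0.006, 0, 0, 0, 0, 0]
    - [0, 0.01, 0, 0, 0, 0, 0]
    - [0, 0.0125, 0, 0, 0, 0, 0]
    - [0, 0.0125, 0, 0, 0, 0, 0]
    - [0, 0.0125, 0, 0, 0, 0, 0]
    - [0, 0.0125, 0, 0, 0, 0, 0]
    - [0, 0.0125, 0, 0, 0, 0, 0]
    - [0, 0.0125, 0, 0, 0, 0, 0]
    - [0, 0.006, 0, 0, 0, 0, 0]
    - [0, 0.003, 0, 0, 0, 0, 0]
    - [0, 0, 0, 0, 0, 0, 0]
    - [0, 0, 0, 0, 0, 0, 0]
    - [0.85, 0, 0, 0, 0, 0, 0]
    - [0.85, 0, 0, 0, 0, 0, 0]
    - [0.85, 0, 0, 0, 0, 0, 0]
    - [0.85, 0, 0, 0, 0, 0, 0]
    - [0.85, 0, 0, -0.03, 0, 0, 0]
    - [0.85, 0, 0, -0.04, 0, 0, 0]
    - [0.85, 0, 0, -0.04, 0, 0, 0]
    - [0.85, 0, 0, 0, 0, 0, 0]

```text
time_s: 43.6
tcp_pos: [0.592, -0.2456, 0.165]
eef_rot: [-179.3, -0.2, -93.4]
contact_force: [2.3, -0.5, 1.8]
gripper_width: 0.0746
gripper_force: 0.0
```

Emit:
apply_moves:
  targets:
    - [0.45, 0, 0, 0, 0, 0, -0.0769]
    - [0.45, 0, 0, 0, 0, 0, -0.0769]
    - [0.45, 0, 0, 0, 0, 0, -0.0769]
    - [0.45, 0, 0, 0, 0, 0, -0.0769]
    - [0.45, 0, 0, 0, 0, 0, -0.0769]
    - [0.45, 0, 0, 0, 0, 0, -0.0769]
    - [0.45, 0, 0, 0, 0, 0, -0.0769]
    - [0.45, 0, 0, 0, 0, 0, -0.0769]
    - [0.45, 0, 0, 0, 0, 0, -0.0769]
    - [0.45, 0, 0, 0, 0, 0, -0.0769]
    - [0.45, 0, 0, 0, 0, 0, -0.0769]
    - [0.45, 0, 0, 0, 0, 0, -0.0769]
    - [0.45, 0, 0, 0, 0, 0, -0.0769]
    - [0.45, 0, 0, 0, 0, 0, 0]
    - [0.45, 0, 0, 0, 0, 0, 0]

```text
time_s: 44.85
tcp_pos: [0.5878, -0.2443, 0.1561]
eef_rot: [-180.0, 0.0, -3.8]
contact_force: [1.4, -0.3, -0.4]
gripper_width: 0.0391
gripper_force: 0.0
```

```bash
python3 - <<'E'
from h import *
c=capture("wrist");s=get_state();print(s["tcp_pos"],s["eef_rot"],s["joints"])
report(c,["red","tan"]); 
P=cloud(c);C=cr(P)
m=(mask(c,(0,0,0),(180,255,70))>0)&(P[:,:,2]>.047)&(P[:,:,2]<.06)&(C[:,:,1]<-.2)&(C[:,:,1]>-.3)&(abs(C[:,:,0])<.06)
q=P[m];print("handle",len(q)and cv2.minAreaRect((q[:,:2]*1000).astype(np.float32)), len(q) and cv2.minAreaRect((C[m]*1000).astype(np.float32)))
cv2.imwrite("pics/w9.png",cv2.resize(np.hstack([c["frame"],capture("side")["frame"]])[:,:,::-1],(800,300)))
E
```

```text
[ 0.58780736 -0.24433309  0.15616037] [-1.79997088e+02  1.54932516e-02 -3.80357798e+00] [-5.03669372e+00  2.08410061e+01 -1.11819538e+01 -3.03991533e-03
 -5.79925924e+01  9.12347269e+01]
red [130.4 179.7] 482 med [ 0.609 -0.119  0.02 ] lo [ 0.598 -0.129  0.008] hi [ 0.619 -0.107  0.023]
tan [142.3 218. ] 680 med [ 0.568 -0.126  0.026] lo [ 0.555 -0.134  0.006] hi [ 0.578 -0.112  0.029]
tan [177.9 283.6] 22 med [ 0.62  -0.224  0.223] lo [ 0.619 -0.224  0.222] hi [ 0.622 -0.223  0.224]
tan [331.6 282.1] 17 med [ 0.618 -0.27   0.223] lo [ 0.617 -0.27   0.222] hi [ 0.619 -0.269  0.224]
tan [225.5 319. ] 22 med [ 0.611 -0.238  0.228] lo [ 0.61  -0.241  0.227] hi [ 0.612 -0.235  0.229]
tan [279. 319.] 13 med [ 0.61  -0.253  0.228] lo [ 0.609 -0.255  0.228] hi [ 0.611 -0.252  0.229]
handle ((588.48291015625, -247.00405883789062), (13.309307098388672, 48.47700500488281), 86.58502197265625) ((-0.8413753509521484, -242.59312438964844), (48.47701644897461, 13.309327125549316), 0.3851807117462158)
```

View pics/w9.png

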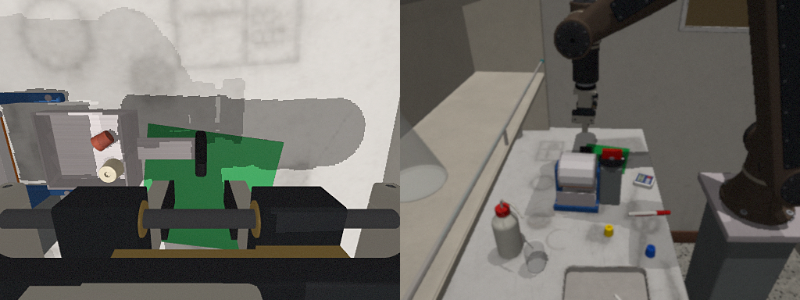

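Emit:
apply_moves:
  targets:
    - [0.45, 0.0005, 0.0027, 0.04, 0, 0, 0]
    - [0.45, 0, 0, 0.04, 0, 0, 0]
    - [0.45, 0, 0, 0.025, 0, 0, 0]
    - [0.45, 0, 0, 0.008, 0, 0, 0]
    - [0.45, 0, 0, 0, 0, 0, 0]
    - [0, 0, 0, 0, 0, 0, 0]
    - [0, 0, 0, 0, 0, 0, 0]
    - [0, 0, 0, 0, 0, 0, 0]
    - [0, 0, 0, 0, 0, 0, 0]
    - [0, 0, 0, 0, 0, 0, 0]
    - [0, 0, 0, -0.006, 0, 0, 0]
    - [0, 0, 0, -0.006, 0, 0, 0]
    - [0, 0, 0, -0.006, 0, 0, 0]
    - [0, 0, 0.01, 0, 0, 0, 0]
    - [0, 0, 0.016, 0, 0, 0, 0]
    - [0, 0, 0.018, 0, 0, 0, 0]
    - [0, 0, 0.012, 0, 0, 0, 0]
    - [0, 0, 0.004, 0, 0, 0, 0]
    - [0, 0, 0, 0, 0, 0, 0]
  newtons: 50

```text
time_s: 46.53
tcp_pos: [0.584, -0.3083, 0.0611]
eef_rot: [-180.0, 0.0, -3.7]
contact_force: [0.9, 0.2, -3.3]
gripper_width: 0.0138
gripper_force: 50.0
```

Emit:
apply_moves:
  targets:
    - [0, -0.008, 0.008, 0, 0, 0, 0]
    - [0, -0.014, 0.014, 0, 0, 0, 0]
    - [0, -0.015, 0.015, 0, 0, 0, 0]
    - [0, -0.015, 0.015, 0, 0, 0, 0]
    - [0, -0.015, 0.015, 0, 0, 0, 0]
    - [0, -0.013, 0.012, 0, 0, 0, 0]
    - [0, -0.008, 0.008, 0, 0, 0, 0]
    - [0, 0, 0, 0, 0, 0, 0.02]
    - [0, 0, 0, 0, 0, 0, 0.02]
    - [0, 0, 0, 0, 0, 0, 0.018]
    - [0, 0, 0, 0, 0, 0, 0]
    - [0, 0, 0, 0, 0, 0, 0]

```text
time_s: 47.53
tcp_pos: [0.4913, -0.3883, 0.0614]
eef_rot: [-180.0, -0.0, -8.7]
contact_force: [1.0, -0.3, -3.1]
gripper_width: 0.0137
gripper_force: 50.0
```

```bash
python3 - <<'E'
from h import *
c=capture("wrist");s=get_state();print(s["tcp_pos"],s["eef_rot"],s["contact_force"],s["gripper_width"])
report(c,["red","tan","green"]); report(capture("scene"),["tan","red"])
E
```

```text
[ 0.49131563 -0.38829026  0.06132631] [-1.79998537e+02 -3.51679228e-04 -8.70915844e+00] [ 1.04152054  0.29221509 -2.58596191] 0.013887696314450434
red [ 59.  249.7] 738 med [ 0.505 -0.261  0.037] lo [ 0.493 -0.269  0.031] hi [ 0.513 -0.253  0.04 ]
tan [ 71.4 264.6] 27 med [ 0.49  -0.261  0.031] lo [ 0.489 -0.272  0.028] hi [ 0.496 -0.258  0.044]
tan [ 66.4 298.8] 405 med [ 0.472 -0.259  0.044] lo [ 0.466 -0.329  0.041] hi [ 0.525 -0.25   0.124]
green [110.1 138.2] 17035 med [ 0.572 -0.306  0.002] lo [ 0.512 -0.354  0.   ] hi [ 0.603 -0.229  0.003]
green [ 76.5 320. ] 20 med [ 0.422 -0.222  0.001] lo [ 0.421 -0.23   0.   ] hi [ 0.424 -0.213  0.003]
tan [306.6 183.7] 30 med [ 0.478 -0.254  0.046] lo [ 0.465 -0.271  0.033] hi [ 0.486 -0.239  0.052]
tan [225.1 256. ] 15 med [0.514 0.169 0.019] lo [0.499 0.156 0.001] hi [0.518 0.172 0.03 ]
tan [ 52.6 261.4] 40 med [0.928 0.498 0.013] lo [0.923 0.478 0.004] hi [0.946 0.524 0.02 ]
red [301.4 183.2] 29 med [ 0.5   -0.256  0.036] lo [ 0.492 -0.269  0.022] hi [ 0.508 -0.249  0.045]
red [259.9 189.7] 157 med [0.494 0.009 0.191] lo [ 0.468 -0.     0.17 ] hi [0.524 0.013 0.202]
red [147.9 198.7] 36 med [0.766 0.221 0.162] lo [0.761 0.214 0.145] hi [0.782 0.231 0.168]
red [141.7 200.5] 29 med [0.777 0.239 0.16 ] lo [0.768 0.228 0.147] hi [0.791 0.245 0.166]
red [ 68.5 226.5] 86 med [0.906 0.423 0.121] lo [0.899 0.403 0.107] hi [0.915 0.44  0.127]
red [289.1 266.1] 50 med [0.331 0.08  0.015] lo [0.309 0.074 0.008] hi [0.35  0.085 0.02 ]
red [ 97.8 286.8] 299 med [0.717 0.485 0.037] lo [0.7   0.459 0.014] hi [0.768 0.506 0.049]
```

Lower onto the mat (TCP was about 0.0435 on the bench, so about 0.0455 here), release and lift away.

Emit:
apply_moves:
  targets:
    - [0, 0, 0, 0.006, 0, 0, 0]
    - [0, 0, 0, 0.006, 0, 0, 0]
    - [0, 0, 0, 0.0045, 0, 0, 0]
    - [0, 0, 0, 0, 0, 0, 0]
    - [0, 0, 0, 0, 0, 0, 0]
    - [0.45, 0, 0, 0, 0, 0, 0]
    - [0.45, 0, 0, 0, 0, 0, 0]
    - [0.45, 0, 0, 0, 0, 0, 0]
    - [0.45, 0, 0, 0, 0, 0, 0]
    - [0.45, 0, 0, -0.02, 0, 0, 0]
    - [0.45, 0, 0, -0.03, 0, 0, 0]
    - [0.45, 0, 0, -0.04, 0, 0, 0]
    - [0.45, 0, 0, -0.04, 0, 0, 0]
    - [0.45, 0, 0, -0.04, 0, 0, 0]
    - [0.45, 0, 0, -0.04, 0, 0, 0]
    - [0.45, 0, -0.04, 0, 0, 0, 0]
    - [0.45, 0, -0.04, 0, 0, 0, 0]
    - [0.45, 0, -0.04, 0, 0, 0, 0]
    - [0.45, 0, -0.04, 0, 0, 0, 0]
    - [0.45, 0, 0, 0, 0, 0, 0]

```text
time_s: 49.3
tcp_pos: [0.5164, -0.2253, 0.2551]
eef_rot: [-179.9, -0.1, -8.6]
contact_force: [1.4, -1.7, 0.1]
gripper_width: 0.0397
gripper_force: 0.0
```

Emit:
apply_moves:
  targets:
    - [0.45, 0, 0, 0, 0, 0, 0]
    - [0.45, 0, 0, 0, 0, 0, 0]
    - [0.45, 0, 0, 0, 0, 0, 0]

```text
time_s: 49.55
tcp_pos: [0.5155, -0.231, 0.2546]
eef_rot: [180.0, 0.0, -8.8]
contact_force: [1.2, 0.0, -0.1]
gripper_width: 0.039
gripper_force: 0.0
```

```bash
python3 - <<'E'
from h import *
c=capture("wrist");s=get_state();print(s["time_s"],s["tcp_pos"],s["eef_rot"])
P=cloud(c);R=lambda q:cv2.minAreaRect((q[:,:2]*1000).astype(np.float32))
g=P[mask(c,*COL["green"])>0]; g=g[np.isfinite(g[:,0])&(abs(g[:,2])<.01)];print("mat",R(g))
near=(abs(P[:,:,0]-.51)<.09)&(abs(P[:,:,1]+.25)<.09)
q=P[near&(P[:,:,2]>.028)&(P[:,:,2]<.072)];print("basin",R(q))
report(c,["red","tan","orange"]); s0=capture("side");report(s0,["orange"])
q=P[((mask(c,*COL["red"])|mask(c,*COL["red2"]))>0)&(P[:,:,2]>.193)&(P[:,:,2]<.202)&(abs(P[:,:,0]-.5)<.05)]
if len(q): print("grip",R(q))
cv2.imwrite("pics/w10.png",cv2.resize(np.hstack([c["frame"],s0["frame"]])[:,:,::-1],(800,300)))
E
```

```text
49.6 [ 0.51542579 -0.23125223  0.25455535] [ 1.79993337e+02  2.70755348e-02 -8.85522038e+00]
mat ((512.7113647460938, -250.77688598632812), (189.66636657714844, 189.66445922851562), 78.0056381225586)
basin ((511.76995849609375, -244.8487548828125), (120.25344848632812, 102.43408203125), 81.38024139404297)
red [292.8 180.5] 238 med [ 0.496 -0.282  0.022] lo [ 0.483 -0.29   0.01 ] hi [ 0.504 -0.273  0.026]
red [  1.4 233.7] 16 med [ 0.526 -0.005  0.168] lo [ 0.525 -0.007  0.164] hi [ 0.528 -0.004  0.169]
tan [278.9 194.3] 346 med [ 0.481 -0.26   0.029] lo [ 0.467 -0.271  0.008] hi [ 0.49  -0.249  0.032]
orange [ 78.8 126.5] 128 med [ 0.608 -0.052  0.082] lo [ 0.562 -0.055 -0.001] hi [0.65  0.    0.083]
orange [292.8 182. ] 99 med [ 0.495 -0.282  0.023] lo [ 0.484 -0.29   0.019] hi [ 0.502 -0.274  0.026]
```

View pics/w10.png

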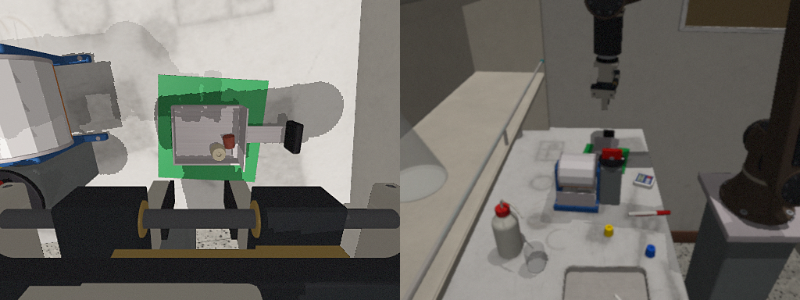

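```bash
python3 -c "
from plant import close_job
print(close_job())"
```

```text
the job is handed in; nothing more can be done
None
```

I tumbled both stoppers on the bench (one tan, one red), emptied them into the tray, and set the tray back with its basin wholly on the green mat; the drum is open side down, the arm never went near the beaker, timer or marker, and the job was handed in at 49.6 s (no verdict came back).

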